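# Index the stamp carousel and take out the red dough stamp

## Robot

A 6-joint arm with a two-finger parallel gripper is mounted at the origin on a cart in front of the work surface, level with it; the furniture and walls round the work are solid. World frame = base frame: x ahead of the robot, y to its left, z up, the work surface at z = 0. Lengths are in m, angles in rad, forces in N, time in s.
With the tool pointing down it reaches from about 0.3 to 0.875 m from the base axis. Payload 4.2 kg.
Tool frame: the origin (TCP) lies on the centre line of the jaws, within the pads' length; the fingertips stand 11 mm ahead of it and the grasp point (between the pads) lies 8 mm behind it; z points along the fingers, y is the direction in which the jaws open and shut (so a half turn about z gives the same grasp; the last joint's range is limited). The gripper opens to 85 mm and grips with 20 to 120 N. Pads are 22 mm wide; open, the fingers measure 114 mm over their backs; the gripper's body (76 mm by 85 mm) begins 54 mm behind the grasp point. The pads swing forward as they close: fully open they stand 13 mm farther back than shut.
Start: joints at [1.08, 0.32, 1.565, -0, 1.257, -0.02], TCP at [0.261, 0.512, 0.217] pointing down, gripper open.
Joint ranges: [-3.11, 3.11], [-0.84, 2.01], [0.21, 2.61], [-1.34, 4.49], [0.05, 2.63], [-2.56, 2.56]. Speed limits (rad/s): [2.57, 2.57, 3.14, 3.14, 3.14, 3.14].

## Interface

Orientations are given as a unit quaternion [w, x, y, z].
In Python, from rig import bot, imaging, ticket gives the robot as it stands. The module is installed in compiled form; this text tells all that it offers.
- The arm moves only by the tool servo_tool, never from a script. Its argument "moves" is a list of rows, each an object of numbers: "tx", "ty", "tz": the shift along the tool's x, y, z in units of 50 mm (1.0 is 50 mm); "twist": the turn about the tool's z in units of 8 degrees (1.0 is 8 degrees); "jaw": the opening, from 0 (shut) to 1 (fully open). A call has 1 to 5 rows; each row shifts and turns the commanded pose from where the row before left it, along the tool's axes as they then stand; what a row does not reach is not made up. A row lasts 1/10 s, in which the tool goes at most 50 mm and 8.59 degrees, less where a joint would pass 70% of its speed; a pose out of reach is approached as far as the arm can. A call is refused whole if a number of a shift passes 1 or a number of a turn 1, either way. A call with a gripper value outside its range is refused whole. The fingers move at their own pace and stop on an object; "squeeze" is the grip in N (left out, the last holds). Time passes only in rows, so rows that do not move let the fingers close. It gives the time, the measured TCP pose, the force and the opening at its end, in the units of the state.
- bot.observe(): the state, without advancing time (a new reading comes with each control period).
- imaging.read_camera(name): name is "scene" or "top"; returns the picture (420x560x3 uint8, red, green, blue); there is no depth.
- imaging.camera_info(name): a dict with "camera_matrix" (3x3 intrinsics, pixels), "k1" (the pictures are not rectified: a ray, as slopes to the right and down, at radius r is drawn at 1 + k1 r^2 times it, then the intrinsics apply), "view" (4x4, takes a point from world to camera coordinates). Camera axes: x right, y down, z forward; pixel columns grow to the right and rows downward; lengths in m; the calibration is good to about 2 mm. A picture is of the moment at which its call begins. camera_info takes no time and is no camera call.
- ticket.job_done(): hands the job in, once; it reports no verdict.
The state is a dict: "t": time; "qpos": joint angles; "joint_vel": joint speeds; "joint_efforts": joint torques, N m; "ee_pos": TCP position; "ee_rot": TCP orientation; "ft_force": force on the tool from outside, world axes, zero at the start; "torque": the same for the moment, N m; "opening": opening from 0.0 (shut) to 1.0 (fully open).
Only numpy, scipy, OpenCV 4.12 (cv2) and the standard library are available. Lean on these libraries where they do the work, as an engineer would, in place of code of your own. Each camera call takes 0.05 s, during which the arm holds its last target.

## Task

With its black wing handle, the stamp carousel clicks round in sixths of a turn: turn it until the red-headed dough stamp hangs in the opening of the guard rail, let go and let it settle there. Then slide the red stamp outwards along its slot to the wide end, lift it free and stand it upright on the flat part of the wooden guide board, leaving the blue and yellow stamps hanging in the carousel.

Things in the scene. Friction and masses are not known exactly. Their poses are not given: they have to be found in the camera images.
- rack: Fixed stand of the carousel: grey foot disc (radius 162 mm), column and steel guard rail. Origin on the table under the vertical turning axis; -x points from the axis through the middle of the rail's opening. The rail is a 6 mm bar at radius 101 mm, top 85 mm above the table; it stops the heads sliding outwards except in the opening. Its posts reach out to radius 157 mm, no higher.
- opening (a point): Point on the plate's top (74 mm above the table) in the middle of the rail's opening, 85 mm from the turning axis: where the neck of a stamp that has been brought to the opening hangs. Fixed to the stand, axes as the stand's (-x outwards). Two yellow brackets mark the opening's ends, 28 degrees to either side.
- turntable (a joint): Angle of the carousel's plate in rad, 0 at the start, positive anticlockwise seen from above, no end stops. A spring detent (0.3 N m at most) pulls it to the nearest multiple of 60 degrees (1.047 rad), good to about 2 degrees; let go less than half-way to the next, it springs back. Plate: aluminium disc of radius 145 mm, 6 mm thick, top 74 mm above the table.
- slots (a point): Middle of the plate's top. Six radial keyhole slots 60 degrees apart; one is in the opening at each detent. Narrow part 13 mm wide, wide end a hole of radius 17 mm further out, its centre 20, 27 or 34 mm beyond the hanging place (which is not told: feel for it). Pushed out, a stamp stops 12 mm past the hole's centre; within 3 mm of the centre it lifts out. Let go there, it drops through.
- handle (a point): Black wing handle on the plate, on the turning axis: a bar 60 mm long, 16 mm thick, from 116 to 152 mm above the table. This point is where to grip it, 142 mm above the table (stamps' heads reach 120 mm). Its x axis lies along the bar, y across its thickness; it turns with the plate.
- red_head (a point): Red head of the loose stamp to be taken (0.1 to 0.17 kg): upright cylinder 24 mm across, 46 mm high; this point 23 mm below its top, 75 mm above the flat foot. Below: neck 10 mm across, 12 mm long, and a steel foot 26 mm across, 40 mm high, with a flat shoulder; 98 mm high in all. Hanging, the head rests on the plate, this point 97 mm above the table; grip the upper half, above the rail. z up.
- blue_head (a point): Head of the blue stamp, which stays hanging; same shape, same point.
- yellow_head (a point): Head of the yellow stamp, which stays hanging; same shape, same point.
- guide_board: Wooden guide board, fixed on the table, 216 mm along x and 114 mm along y. Origin on the table under its middle. Its flat part is 6 mm thick and runs from y = -46 to +57 mm; along the edge y = -57 to -46 mm stands a fence 28 mm high.

How it is judged:
By the outcome, as a careful person would: the job done as asked, in the order asked, and still so for the second after the job is handed in, with the robot touching nothing.
It also fails if it takes over 72 s, if anything falls off the work surface, if the arm or the gripper's body presses on something with over 40 N, if the wrist force passes 120 N, or if a joint passes its speed limit or range.

## Working session

There is one attempt and no reset: what is moved stays moved. The work goes in short steps, Python scripts to look and compute and a tool call to move; the robot and the scene stay as the last step left them, time stands still between calls to the robot, and variables do not carry over. Pictures are saved under pics/ and viewed, and the job is handed in when it is done.

Besides the shell and the picture viewer there is one more tool, called after ">>>" by a JSON object that holds its "api" and its "payload", one argument or row to a line. servo_tool: Moves the arm, as the interface text tells. Its arguments: {"type":"object","properties":{"moves":{"type":"array"},"squeeze":{"type":"number"}},"required":["moves"]}

```bash
mkdir -p pics; python3 - <<'E'
from rig import bot,imaging
import cv2
s=bot.observe(); print(s)
for n in("scene","top"):
    im=imaging.read_camera(n); cv2.imwrite(f"pics/{n}0.png",im[:,:,::-1]); i=imaging.camera_info(n); print(n,i)
E
```

```text
{'t': 0.0, 'qpos': array([ 1.08000882e+00,  3.20300912e-01,  1.56569196e+00,  3.05862956e-06,
        1.25741433e+00, -2.00228933e-02]), 'joint_vel': array([-0.00095882, -0.00240018, -0.00076917,  0.00019034, -0.00019468,
        0.00046981]), 'joint_efforts': array([ 4.17313131e-04, -4.15534651e+01, -2.34165788e+01,  1.12098661e-05,
        8.07205914e-03, -1.87466026e-05]), 'ee_pos': array([0.26056902, 0.5119932 , 0.2158721 ]), 'ee_rot': array([-2.30617413e-04,  2.33215131e-01,  9.72424742e-01, -8.77470787e-04]), 'ft_force': array([-0.19286662,  0.15729656, -0.69884683]), 'torque': array([-0.04292005, -0.02857478,  0.01740007]), 'opening': 0.9983378407068055}
scene {'camera_matrix': array([[523.6898892 ,   0.        , 276.97709871],
       [  0.        , 523.6898892 , 206.78904562],
       [  0.        ,   0.        ,   1.        ]]), 'k1': 0.009578199630919259, 'view': array([[-0.84613759, -0.53291702,  0.0071152 ,  0.5208718 ],
       [-0.26010701,  0.40125823, -0.87825746,  0.16908863],
       [ 0.46518332, -0.74497737, -0.47813513,  0.97710387],
       [ 0.        ,  0.        ,  0.        ,  1.        ]])}
top {'camera_matrix': array([[543.25336538,   0.        , 291.39165617],
       [  0.        , 543.25336538, 210.09454939],
       [  0.        ,   0.        ,   1.        ]]), 'k1': -0.1895582366806615, 'view': array([[-0.00405912, -0.99954388, -0.02992587,  0.15450296],
       [-0.98777321,  0.00867159, -0.15565629,  0.56347553],
       [ 0.15584479,  0.02892815, -0.98735787,  1.21246096],
       [ 0.        ,  0.        ,  0.        ,  1.        ]])}
```

View pics/scene0.png

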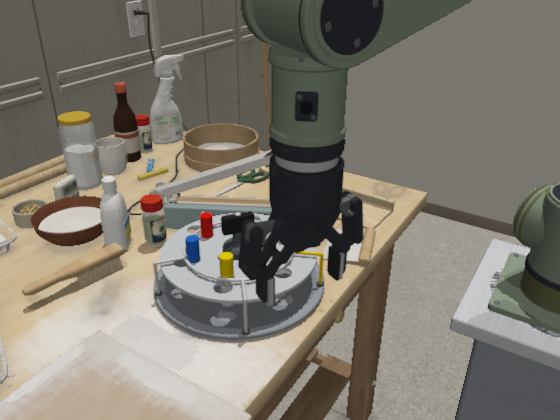

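View pics/top0.png

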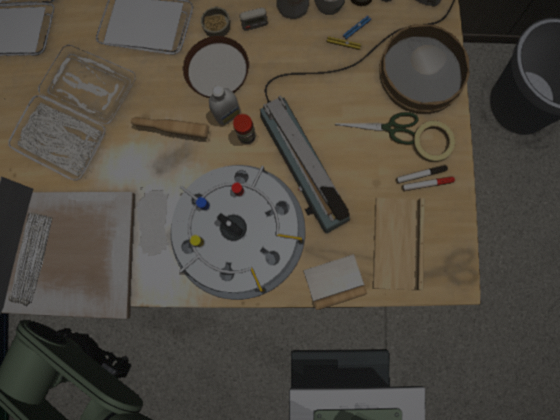

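The top view shows the carousel at about (235,228), the red head at (237,188), blue at (201,203) and yellow at (195,241). The yellow brackets are near (288,237) and (257,280), and the likely guide board is at (398,243). I'll enlarge these.

```bash
python3 - <<'E'
import cv2
im=cv2.imread("pics/top0.png")
cv2.imwrite("pics/c1.png",cv2.resize(im[155:305,160:315],None,fx=5,fy=4*1.0,interpolation=3) if 0 else cv2.resize(im[155:305,160:315],None,fx=4,fy=4,interpolation=3))
cv2.imwrite("pics/c2.png",cv2.convertScaleAbs(cv2.resize(im[180:310,300:480],None,fx=4,fy=4,interpolation=3),alpha=1.5))
E
```

```text
(no output)
```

View pics/c1.png

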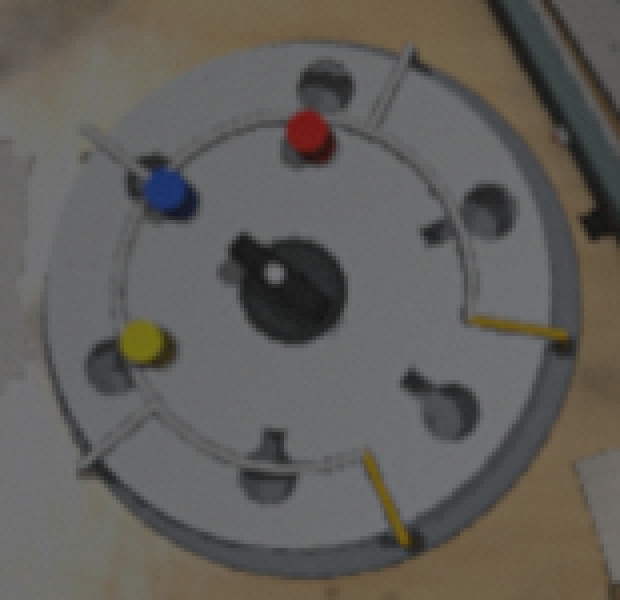

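View pics/c2.png

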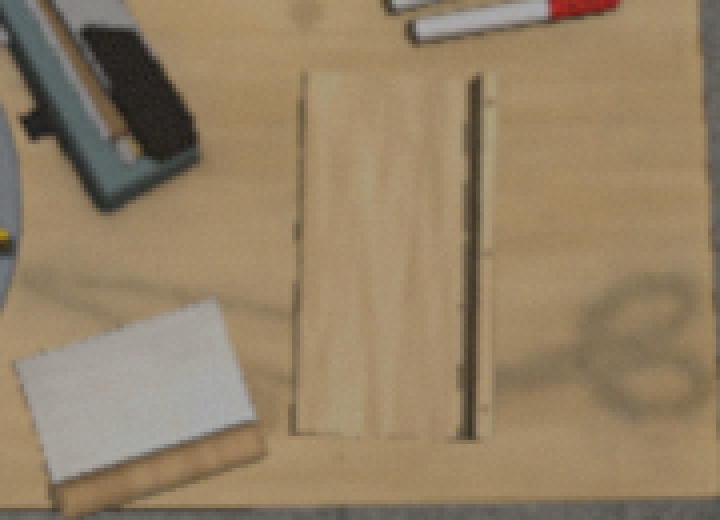

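```bash
cat > h.py <<'E'
import numpy as np,cv2
from rig import bot,imaging
def ray(n,u,v,z):
    i=imaging.camera_info(n);K=i["camera_matrix"]
    p=cv2.undistortPoints(np.array([[[u,v]]],float),K,np.array([i["k1"],0,0,0]))[0,0]
    V=np.array(i["view"]);R=V[:3,:3];t=V[:3,3]
    c=-R.T@t;d=R.T@np.array([p[0],p[1],1]);return c+d*(z-c[2])/d[2]
def proj(n,P):
    i=imaging.camera_info(n);V=np.array(i["view"])
    r,_=cv2.Rodrigues(V[:3,:3])
    return cv2.projectPoints(np.array(P,float).reshape(-1,1,3),r,V[:3,3],i["camera_matrix"],np.array([i["k1"],0,0,0,0]))[0][:,0]
E
python3 - <<'E'
from h import *
def c1(u,v,z): return ray("top",160+u/4-.375,155+v/4-.375,z)
def c2(u,v,z): return ray("top",300+u/4-.375,180+v/4-.375,z)
d={}
for n,u,v,z in [("red",308,132,.12),("blue",165,190,.12),("yel",142,341,.12),("dot",275,272,.152),("hub",293,290,.085),("br1in",469,321,.085),("br1out",568,335,.085),("br2in",368,455,.085),("br2out",407,540,.085),
 ("h_top",326,85,.074),("h_tr",489,211,.074),("h_br",450,411,.074),("h_b",268,477,.074),("h_l",112,367,.074)]:
    d[n]=c1(u,v,z)[:2]; print(n,d[n].round(4))
for n,u,v,z in [("tl",305,73,.006),("bl",293,435,.006),("tr",495,75,.028),("br",490,438,.028),("booktl",15,365,.03)]: print(n,c2(u,v,z).round(4))
# axis: circumcenter of heads
from scipy.optimize import least_squares
P=np.array([d[k] for k in("red","blue","yel")])
f=lambda c:np.linalg.norm(P-c,axis=1)-.085
s=least_squares(f,P.mean(0));c=s.x;print("axis",c,s.fun)
for k in d: v=d[k]-c;print(k,np.linalg.norm(v).round(4),np.degrees(np.arctan2(v[1],v[0])).round(1))
E
```

```text
red [0.6041 0.2694]
blue [0.5724 0.3486]
yel [0.4887 0.3597]
dot [0.522  0.2819]
hub [0.5208 0.2815]
br1in [0.5027 0.1824]
br1out [0.4944 0.1272]
br2in [0.4282 0.2386]
br2out [0.3811 0.2168]
h_top [0.6408 0.2655]
h_tr [0.5665 0.1717]
h_br [0.4532 0.1937]
h_b [0.4165 0.2961]
h_l [0.4787 0.3864]
tl [ 0.5988 -0.051   0.006 ]
bl [ 0.3831 -0.0386  0.006 ]
tr [ 0.5927 -0.1616  0.028 ]
br [ 0.3793 -0.1509  0.028 ]
booktl [0.4246 0.1242 0.03  ]
axis [0.52024595 0.28110378] [-0.00033998  0.00034236 -0.00034245]
red 0.0847 -7.9
blue 0.0853 52.3
yel 0.0847 111.8
dot 0.0019 25.4
hub 0.0006 34.2
br1in 0.1002 -100.1
br1out 0.156 -99.5
br2in 0.1014 -155.2
br2out 0.1533 -155.2
h_top 0.1216 -7.4
h_tr 0.1188 -67.1
h_br 0.1101 -127.5
h_b 0.1049 171.8
h_l 0.1132 111.5
```

```bash
python3 - <<'E'
import cv2
im=cv2.imread("pics/top0.png")
cv2.imwrite("pics/c3.png",cv2.convertScaleAbs(cv2.resize(im[205:250,205:255],None,fx=12,fy=12,interpolation=2),alpha=2.5))
im=cv2.imread("pics/scene0.png")
cv2.imwrite("pics/c4.png",cv2.resize(im[180:345,130:380],None,fx=3,fy=3,interpolation=3))
E
```

```text
(no output)
```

View pics/c3.png

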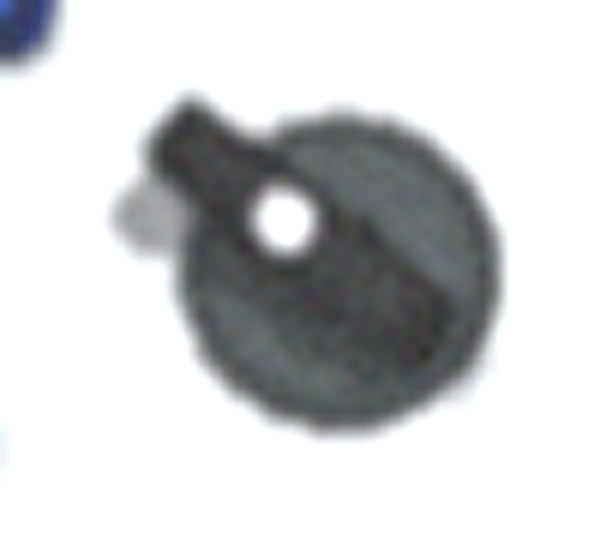

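View pics/c4.png

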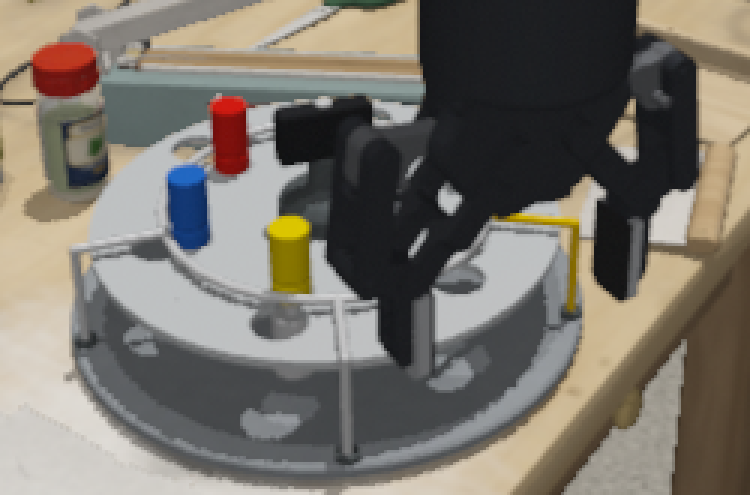

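```bash
python3 - <<'E'
from h import *
a,b,e,f=[ray("top",205+u/12-.46,205+v/12-.46,.152) for u,v in((172,125),(283,220),(190,97),(150,153))]
print(a,b,np.linalg.norm(a-b)*2,np.degrees(np.arctan2(*(b-a)[1::-1]))); print(np.linalg.norm(e-f),np.degrees(np.arctan2(*(e-f)[1::-1])))
im=cv2.imread("pics/top0.png")
# model overlays
c=np.array([.5204,.2813])
big=cv2.convertScaleAbs(cv2.resize(im[205:250,205:255],None,fx=12,fy=12,interpolation=2),alpha=2.5)
for th,col in((-127.7,(0,0,255)),(-132,(0,255,0))):
    t=np.radians(th);ux=np.array([np.cos(t),np.sin(t)]);uy=np.array([-ux[1],ux[0]])
    pts=[np.r_[c+sx*.03*ux+sy*.008*uy,.152] for sx,sy in((1,1),(1,-1),(-1,-1),(-1,1))]
    p=(proj("top",pts)-205+.46)*12
    cv2.polylines(big,[p.astype(np.int32)],True,col,1)
cv2.imwrite("pics/c5.png",big)
E
```

```text
[0.53865258 0.30262522 0.152     ] [0.52147414 0.28247172 0.152     ] 0.05296271131757798 -130.44361549000712
0.012230117530946508 -35.071237025833284
```

View pics/c5.png

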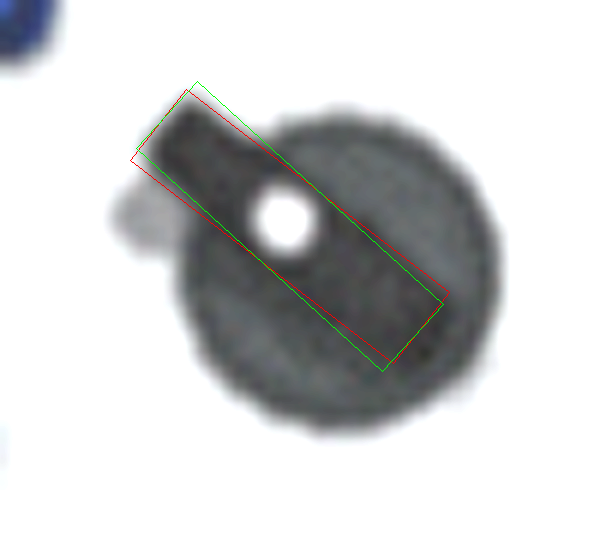

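```bash
cat >> h.py <<'E'
from scipy.spatial.transform import Rotation as Ro
def go(x,y,z,yaw=None):
    """print needed tool shift (units) and twist units. yaw = wanted tool-y angle deg (mod 180 not applied)"""
    s=bot.observe();q=s["ee_rot"];R=Ro.from_quat([q[1],q[2],q[3],q[0]]).as_matrix()
    d=R.T@(np.array([x,y,z])-s["ee_pos"])
    ya=np.degrees(np.arctan2(R[1,1],R[0,1]))
    print("t",round(s["t"],2),"pos",s["ee_pos"].round(4),"yaw",ya.round(2),"tilt",R[:,2].round(3),"F",s["ft_force"].round(1),"T",s["torque"].round(2),"open",round(s["opening"],3),"q6",s["qpos"][5].round(2))
    print("shift units",(d/.05).round(3),"|",(np.linalg.norm(d)/.05).round(2), "" if yaw is None else "twist units %.3f"%(-((yaw-ya+180)%360-180)/8))
E
python3 -c "
from h import *
go(.5207,.2815,.216,142.3)"
```

```text
t 0.1 pos [0.2606 0.512  0.216 ] yaw 63.02 tilt [-0.001 -0.001 -1.   ] F [1.1 0.8 0.2] T [-0.04  0.01 -0.01] open 1.001 q6 -0.02
shift units [-6.728e+00 -1.750e+00  2.000e-03] | 6.95 twist units -9.909
```

>>> {"api": "servo_tool", "payload": {
  "moves": [
    {"tx":-0.67,"ty":-0.175},
    {"tx":-0.67,"ty":-0.175},
    {"tx":-0.67,"ty":-0.175},
    {"tx":-0.67,"ty":-0.175},
    {"tx":-0.67,"ty":-0.175}
  ]
}}

```text
invalid input
```

>>> {"api": "servo_tool", "payload": {
  "moves": [
    {"tx":-0.67,"ty":-0.175},
    {"tx":-0.67,"ty":-0.175},
    {"tx":-0.67,"ty":-0.175},
    {"tx":-0.67,"ty":-0.175},
    {"tx":-0.67,"ty":-0.175}
  ]
}}

```text
invalid input
```

>>> {"api": "servo_tool", "payload": {
  "moves": [
    {"twist":-1},
    {"twist":-1},
    {"twist":-1},
    {"twist":-1},
    {"twist":-1}
  ]
}}

```text
invalid input
```

>>> {"api": "servo_tool", "payload": {
  "moves": [
    {"twist":-1},
    {"twist":-1},
    {"twist":-1},
    {"twist":-1},
    {"twist":-0.9}
  ]
}}

```text
invalid input
```

```bash
python3 -c "
from h import *
go(.5207,.2815,.216,142.3)"
```

```text
t 0.1 pos [0.2606 0.512  0.216 ] yaw 63.02 tilt [-0.001 -0.001 -1.   ] F [1.1 0.8 0.2] T [-0.04  0.01 -0.01] open 1.001 q6 -0.02
shift units [-6.728e+00 -1.750e+00  2.000e-03] | 6.95 twist units -9.909
```

Every row may need all five fields.

>>> {"api": "servo_tool", "payload": {
  "moves": [
    {"tx":-0.67,"ty":-0.175,"tz":0,"twist":0,"jaw":1},
    {"tx":-0.67,"ty":-0.175,"tz":0,"twist":0,"jaw":1},
    {"tx":-0.67,"ty":-0.175,"tz":0,"twist":0,"jaw":1},
    {"tx":-0.67,"ty":-0.175,"tz":0,"twist":0,"jaw":1},
    {"tx":-0.67,"ty":-0.175,"tz":0,"twist":0,"jaw":1}
  ]
}}

```text
t: 0.6
ee_pos: [0.3909, 0.3963, 0.2163]
ee_rot: [-0.0, 0.233, 0.972, -0.0]
ft_force: [0.5, 0.4, 0.3]
opening: 1.0
```

>>> {"api": "servo_tool", "payload": {
  "moves": [
    {"tx":-0.67,"ty":-0.175,"tz":0,"twist":0,"jaw":1},
    {"tx":-0.67,"ty":-0.175,"tz":0,"twist":0,"jaw":1},
    {"tx":-0.67,"ty":-0.175,"tz":0,"twist":0,"jaw":1},
    {"tx":-0.67,"ty":-0.175,"tz":0,"twist":0,"jaw":1},
    {"tx":-0.67,"ty":-0.175,"tz":0,"twist":0,"jaw":1}
  ]
}}

```text
t: 1.1
ee_pos: [0.5204, 0.2813, 0.2163]
ee_rot: [-0.0, 0.233, 0.972, -0.0]
ft_force: [-0.3, 0.2, 0.9]
opening: 1.004
```

>>> {"api": "servo_tool", "payload": {
  "moves": [
    {"tx":0,"ty":0,"tz":0,"twist":-1,"jaw":1},
    {"tx":0,"ty":0,"tz":0,"twist":-1,"jaw":1},
    {"tx":0,"ty":0,"tz":0,"twist":-1,"jaw":1},
    {"tx":0,"ty":0,"tz":0,"twist":-1,"jaw":1},
    {"tx":0,"ty":0,"tz":0,"twist":-1,"jaw":1}
  ]
}}

```text
t: 1.6
ee_pos: [0.5195, 0.2823, 0.2161]
ee_rot: [-0.001, -0.116, 0.993, -0.0]
ft_force: [-1.3, 0.7, -0.5]
opening: 1.0
```

>>> {"api": "servo_tool", "payload": {
  "moves": [
    {"tx":0,"ty":0,"tz":0,"twist":-1,"jaw":1},
    {"tx":0,"ty":0,"tz":0,"twist":-1,"jaw":1},
    {"tx":0,"ty":0,"tz":0,"twist":-1,"jaw":1},
    {"tx":0,"ty":0,"tz":0,"twist":-1,"jaw":1},
    {"tx":0,"ty":0,"tz":0,"twist":-0.9,"jaw":1}
  ]
}}

```text
t: 2.1
ee_pos: [0.5194, 0.2824, 0.2162]
ee_rot: [-0.001, -0.443, 0.897, -0.0]
ft_force: [0.1, -0.1, 0.2]
opening: 1.004
```

```bash
python3 -c "
from h import *
go(.5207,.2815,.216,142.3)"
```

```text
t 2.1 pos [0.5194 0.2824 0.2162] yaw 142.54 tilt [-0.001 -0.    -1.   ] F [ 0.1 -0.1  0.2] T [-0.01 -0.01  0.03] open 1.004 q6 -2.01
shift units [-0.001 -0.031  0.003] | 0.03 twist units 0.030
```

>>> {"api": "servo_tool", "payload": {
  "moves": [
    {"tx":0,"ty":-0.03,"tz":0.41,"twist":0,"jaw":0.8},
    {"tx":0,"ty":0,"tz":0.41,"twist":0,"jaw":0.6},
    {"tx":0,"ty":0,"tz":0.41,"twist":0,"jaw":0.6},
    {"tx":0,"ty":0,"tz":0.41,"twist":0,"jaw":0.6},
    {"tx":0,"ty":0,"tz":0,"twist":0,"jaw":0.5}
  ]
}}

```text
t: 2.6
ee_pos: [0.5188, 0.2805, 0.1315]
ee_rot: [-0.004, -0.44, 0.898, -0.0]
ft_force: [-0.4, -0.3, -0.3]
opening: 0.501
```

>>> {"api": "servo_tool", "payload": {
  "squeeze": 40,
  "moves": [
    {"tx":0,"ty":0,"tz":0,"twist":0,"jaw":0.2},
    {"tx":0,"ty":0,"tz":0,"twist":0,"jaw":0.1},
    {"tx":0,"ty":0,"tz":0,"twist":0,"jaw":0},
    {"tx":0,"ty":0,"tz":0,"twist":0,"jaw":0},
    {"tx":0,"ty":0,"tz":0,"twist":0,"jaw":0}
  ]
}}

```text
t: 3.1
ee_pos: [0.5224, 0.2813, 0.136]
ee_rot: [0.002, -0.44, 0.898, -0.001]
ft_force: [4.3, -3.9, 2.0]
opening: 0.157
```

```bash
python3 -c "
from h import *
go(.5207,.2815,.134,142.3)"
```

```text
t 3.1 pos [0.5224 0.2813 0.136 ] yaw 142.23 tilt [ 0.004  0.    -1.   ] F [ 4.3 -3.9  2. ] T [-0.62 -0.66 -0.01] open 0.157 q6 -2.01
shift units [0.018 0.029 0.04 ] | 0.05 twist units -0.009
```

>>> {"api": "servo_tool", "payload": {
  "moves": [
    {"tx":0,"ty":-0.02,"tz":0,"twist":0.3,"jaw":0},
    {"tx":0,"ty":0,"tz":0,"twist":0.6,"jaw":0},
    {"tx":0,"ty":0,"tz":0,"twist":0.6,"jaw":0},
    {"tx":0,"ty":0,"tz":0,"twist":0.6,"jaw":0},
    {"tx":0,"ty":0,"tz":0,"twist":0.6,"jaw":0}
  ]
}}

```text
t: 3.6
ee_pos: [0.5224, 0.2813, 0.136]
ee_rot: [0.001, -0.263, 0.965, 0.0]
ft_force: [2.1, -1.6, 3.0]
opening: 0.154
```

```bash
python3 -c "
from h import *
go(.5207,.2815,.134,22.3)"
```

```text
t 3.6 pos [0.5224 0.2813 0.136 ] yaw 120.5 tilt [ 0.003  0.001 -1.   ] F [ 2.1 -1.6  3. ] T [-0.33 -0.43  0.36] open 0.154 q6 -1.63
shift units [0.028 0.022 0.04 ] | 0.05 twist units 12.275
```

>>> {"api": "servo_tool", "payload": {
  "moves": [
    {"tx":0,"ty":0,"tz":0,"twist":0.8,"jaw":0},
    {"tx":0,"ty":0,"tz":0,"twist":0.8,"jaw":0},
    {"tx":0,"ty":0,"tz":0,"twist":0.8,"jaw":0},
    {"tx":0,"ty":0,"tz":0,"twist":0.8,"jaw":0},
    {"tx":0,"ty":0,"tz":0,"twist":0.8,"jaw":0}
  ]
}}

```text
t: 4.1
ee_pos: [0.5225, 0.2812, 0.136]
ee_rot: [0.001, 0.014, 1.0, 0.001]
ft_force: [2.3, -2.2, 2.5]
opening: 0.158
```

>>> {"api": "servo_tool", "payload": {
  "moves": [
    {"tx":0,"ty":0,"tz":0,"twist":0.8,"jaw":0},
    {"tx":0,"ty":0,"tz":0,"twist":0.8,"jaw":0},
    {"tx":0,"ty":0,"tz":0,"twist":0.8,"jaw":0},
    {"tx":0,"ty":0,"tz":0,"twist":0.8,"jaw":0},
    {"tx":0,"ty":0,"tz":0,"twist":0.8,"jaw":0}
  ]
}}

```text
t: 4.6
ee_pos: [0.5225, 0.2811, 0.136]
ee_rot: [0.001, 0.289, 0.957, 0.001]
ft_force: [1.8, -1.8, 3.0]
opening: 0.16
```

>>> {"api": "servo_tool", "payload": {
  "moves": [
    {"tx":0,"ty":0,"tz":0,"twist":0.8,"jaw":0},
    {"tx":0,"ty":0,"tz":0,"twist":0.8,"jaw":0},
    {"tx":0,"ty":0,"tz":0,"twist":0.8,"jaw":0},
    {"tx":0,"ty":0,"tz":0,"twist":0.8,"jaw":0},
    {"tx":0,"ty":0,"tz":0,"twist":0.8,"jaw":0}
  ]
}}

```text
t: 5.1
ee_pos: [0.5223, 0.281, 0.136]
ee_rot: [0.001, 0.542, 0.84, 0.001]
ft_force: [1.9, -2.9, 2.6]
opening: 0.155
```

```bash
python3 - <<'E'
from h import *
go(.5207,.2815,.134,22.3)
for n in("top","scene"):
    cv2.imwrite(f"pics/{n}1.png",imaging.read_camera(n)[:,:,::-1])
im=cv2.imread("pics/top1.png");cv2.imwrite("pics/c6.png",cv2.resize(im[155:305,160:315],None,fx=4,fy=4,interpolation=3))
E
```

```text
t 5.1 pos [0.5223 0.281  0.136 ] yaw 24.36 tilt [ 0.002  0.001 -1.   ] F [ 1.9 -2.9  2.6] T [-0.5  -0.32  0.06] open 0.155 q6 0.05
shift units [ 0.023 -0.026  0.039] | 0.05 twist units 0.257
```

View pics/c6.png

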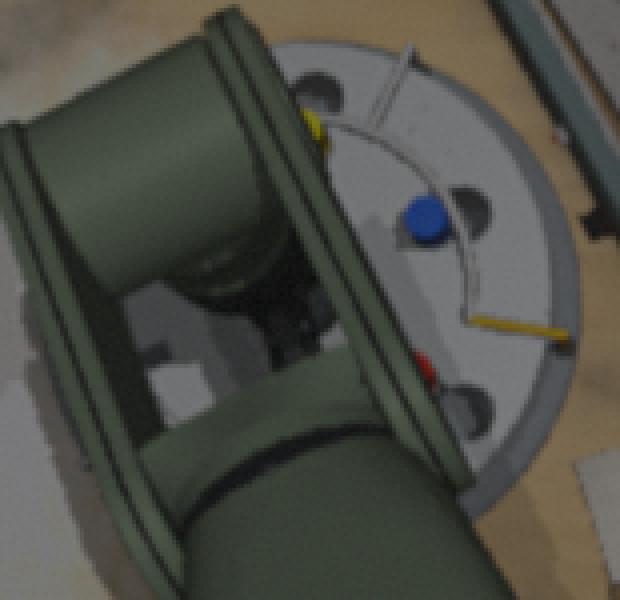

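View pics/scene1.png

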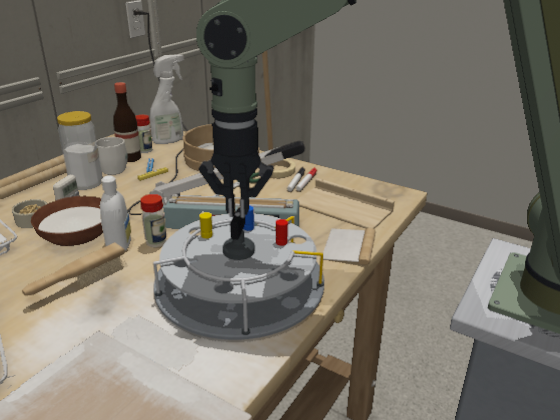

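The red head is now in the opening, at about (281,232) in the scene view. I'll finish the turn, release the handle, wait, then lift.

>>> {"api": "servo_tool", "payload": {
  "moves": [
    {"tx":0,"ty":0,"tz":0,"twist":0.2,"jaw":0},
    {"tx":0,"ty":0,"tz":0,"twist":0,"jaw":0.3},
    {"tx":0,"ty":0,"tz":0,"twist":0,"jaw":0.5},
    {"tx":0,"ty":0,"tz":0,"twist":0,"jaw":0.5},
    {"tx":0,"ty":0,"tz":0,"twist":0,"jaw":0.5}
  ]
}}

```text
t: 5.7
ee_pos: [0.5212, 0.2812, 0.1343]
ee_rot: [-0.001, 0.551, 0.834, -0.0]
ft_force: [-1.2, -0.1, 0.2]
opening: 0.503
```

>>> {"api": "servo_tool", "payload": {
  "moves": [
    {"tx":0,"ty":0,"tz":-0.3,"twist":0,"jaw":0.5},
    {"tx":0,"ty":0,"tz":-0.6,"twist":0,"jaw":0.5},
    {"tx":0,"ty":0,"tz":-0.6,"twist":0,"jaw":0.5},
    {"tx":0,"ty":0,"tz":-0.6,"twist":0,"jaw":0.5},
    {"tx":0,"ty":0,"tz":0,"twist":0,"jaw":0.5}
  ]
}}

```text
t: 6.2
ee_pos: [0.5235, 0.2823, 0.2443]
ee_rot: [0.002, 0.552, 0.834, 0.004]
ft_force: [0.8, -0.3, -0.3]
opening: 0.503
```

```bash
python3 - <<'E'
from h import *
go(.4684,.2145,.24,142.3)
for n in("top","scene"):
    cv2.imwrite(f"pics/{n}2.png",imaging.read_camera(n)[:,:,::-1])
im=cv2.imread("pics/top2.png");cv2.imwrite("pics/c7.png",cv2.resize(im[155:305,160:315],None,fx=4,fy=4,interpolation=3))
im=cv2.imread("pics/scene2.png");cv2.imwrite("pics/c8.png",cv2.resize(im[180:345,130:380],None,fx=3,fy=3,interpolation=3))
E
```

```text
t 6.2 pos [0.5235 0.2823 0.2443] yaw 23.06 tilt [ 0.008  0.005 -1.   ] F [ 0.8 -0.3 -0.3] T [0.02 0.02 0.02] open 0.503 q6 0.07
shift units [-0.815 -1.546  0.072] | 1.75 twist units -14.906
```

View pics/c7.png

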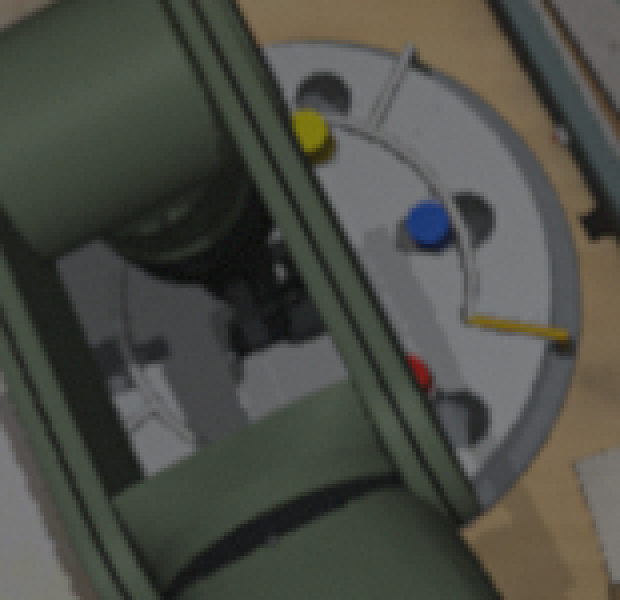

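View pics/c8.png

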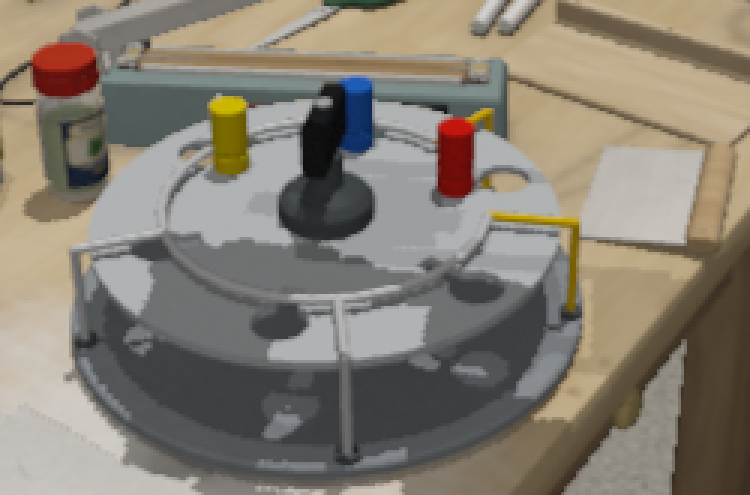

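```bash
python3 - <<'E'
from h import *
def c1(u,v,z): return ray("top",160+u/4-.375,155+v/4-.375,z)[:2]
def c8(u,v,z): return ray("scene",130+u/3-.33,180+v/3-.33,z)[:2]
c=np.array([.5205,.2813])
for n,p in [("yel",c1(311,129,.12)),("blue",c1(429,221,.12)),("redhole",c1(460,418,.074)),("redS",c8(457,127,.12)),("blueS",c8(357,86,.12)),("yelS",c8(228,104,.12)),("holeS",c8(507,178,.074))]:
    v=p-c;print(n,p.round(4),np.linalg.norm(v).round(4),np.degrees(np.arctan2(v[1],v[0])).round(1))
E
```

```text
yel [0.6058 0.2678] 0.0863 -9.0
blue [0.5538 0.2023] 0.0857 -67.1
redhole [0.4492 0.1881] 0.1173 -127.4
redS [0.4693 0.2162] 0.0828 -128.2
blueS [0.5519 0.2065] 0.0811 -67.3
yelS [0.6071 0.2707] 0.0872 -7.0
holeS [0.4491 0.1867] 0.1185 -127.1
```

>>> {"api": "servo_tool", "payload": {
  "moves": [
    {"tx":0,"ty":0,"tz":0,"twist":-0.9,"jaw":0.6},
    {"tx":0,"ty":0,"tz":0,"twist":-0.9,"jaw":0.6},
    {"tx":0,"ty":0,"tz":0,"twist":-0.9,"jaw":0.6},
    {"tx":0,"ty":0,"tz":0,"twist":-0.96,"jaw":0.6},
    {"tx":0,"ty":0,"tz":0,"twist":0,"jaw":0.6}
  ]
}}

```text
t: 6.8
ee_pos: [0.5208, 0.2807, 0.2378]
ee_rot: [-0.001, 0.323, 0.946, -0.001]
ft_force: [0.4, 0.1, 0.5]
opening: 0.601
```

```bash
python3 -c "
from h import *
go(.4687,.2150,.18,52.3)"
```

```text
t 6.8 pos [0.5208 0.2807 0.2378] yaw 52.3 tilt [-0.003 -0.001 -1.   ] F [0.4 0.1 0.5] T [0.01 0.02 0.01] open 0.601 q6 -0.44
shift units [ 0.02  -1.673  1.162] | 2.04 twist units 0.000
```

>>> {"api": "servo_tool", "payload": {
  "moves": [
    {"tx":0.02,"ty":-0.42,"tz":0,"twist":0,"jaw":0.6},
    {"tx":0,"ty":-0.42,"tz":0.2,"twist":0,"jaw":0.6},
    {"tx":0,"ty":-0.42,"tz":0.4,"twist":0,"jaw":0.6},
    {"tx":0,"ty":-0.42,"tz":0.55,"twist":0,"jaw":0.6},
    {"tx":0,"ty":0,"tz":0,"twist":0,"jaw":0.6}
  ]
}}

```text
t: 7.3
ee_pos: [0.4645, 0.2122, 0.1779]
ee_rot: [-0.004, 0.325, 0.946, -0.004]
ft_force: [0.3, -0.5, 0.1]
opening: 0.599
```

```bash
python3 -c "
from h import *
go(.4687,.2150,.102,52.3)
for n in('top','scene'): cv2.imwrite(f'pics/{n}3.png',imaging.read_camera(n)[:,:,::-1])
im=cv2.imread('pics/scene3.png');cv2.imwrite('pics/c9.png',cv2.resize(im[150:345,130:380],None,fx=3,fy=3,interpolation=3))
"
```

```text
t 7.3 pos [0.4645 0.2122 0.1779] yaw 52.1 tilt [-0.011 -0.005 -1.   ] F [ 0.3 -0.5  0.1] T [-0.02  0.01  0.04] open 0.599 q6 -0.5
shift units [-0.04   0.111  1.517] | 1.52 twist units -0.025
```

View pics/c9.png

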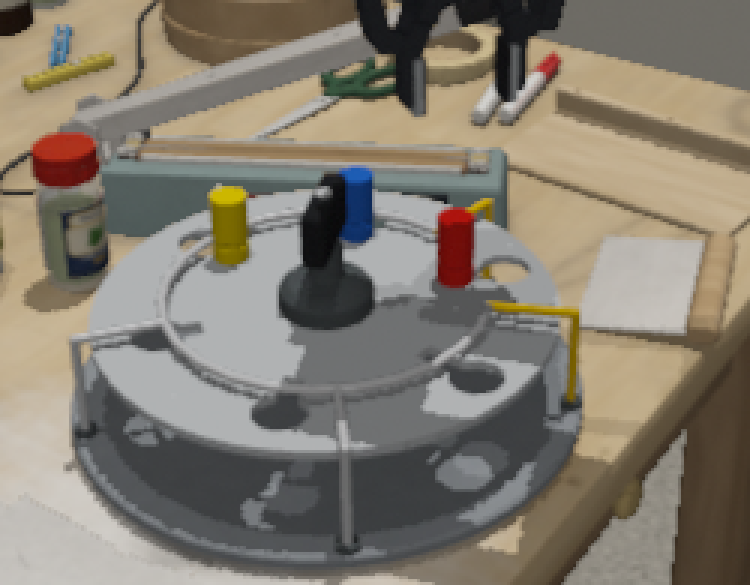

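>>> {"api": "servo_tool", "payload": {
  "moves": [
    {"tx":0,"ty":0,"tz":0,"twist":0,"jaw":0.6},
    {"tx":0,"ty":0,"tz":0,"twist":0,"jaw":0.6}
  ]
}}

```text
t: 7.6
ee_pos: [0.471, 0.2162, 0.1834]
ee_rot: [0.001, 0.323, 0.946, 0.001]
ft_force: [-0.8, 0.2, -0.5]
opening: 0.598
```

```bash
python3 -c "
from h import *
go(.4687,.2150,.102,52.3)
"
```

```text
t 7.6 pos [0.471  0.2162 0.1834] yaw 52.3 tilt [ 0.003  0.001 -1.   ] F [-0.8  0.2 -0.5] T [-0.05  0.02  0.04] open 0.598 q6 -0.5
shift units [ 0.024 -0.052  1.628] | 1.63 twist units -0.000
```

>>> {"api": "servo_tool", "payload": {
  "moves": [
    {"tx":0,"ty":0,"tz":0.3,"twist":0,"jaw":0.6},
    {"tx":0,"ty":0,"tz":0.3,"twist":0,"jaw":0.6},
    {"tx":0,"ty":0,"tz":0.3,"twist":0,"jaw":0.6},
    {"tx":0,"ty":0,"tz":0,"twist":0,"jaw":0.6},
    {"tx":0,"ty":0,"tz":0,"twist":0,"jaw":0.6}
  ]
}}

```text
t: 8.1
ee_pos: [0.4703, 0.2157, 0.1379]
ee_rot: [0.0, 0.323, 0.946, 0.0]
ft_force: [0.1, -0.3, 0.5]
opening: 0.599
```

>>> {"api": "servo_tool", "payload": {
  "moves": [
    {"tx":0,"ty":0,"tz":0,"twist":0,"jaw":0.6},
    {"tx":0,"ty":0,"tz":0,"twist":0,"jaw":0.6},
    {"tx":0,"ty":0,"tz":0,"twist":0,"jaw":0.6}
  ]
}}

```text
t: 8.4
ee_pos: [0.4699, 0.2153, 0.1379]
ee_rot: [0.001, 0.323, 0.946, 0.001]
ft_force: [0.7, -0.7, -1.1]
opening: 0.598
```

```bash
python3 -c "
from h import *
go(.4687,.2150,.102,52.3)
"
```

```text
t 8.4 pos [0.4699 0.2153 0.1379] yaw 52.3 tilt [ 0.001  0.001 -1.   ] F [ 0.7 -0.7 -1.1] T [ 0.05 -0.03 -0.04] open 0.598 q6 -0.51
shift units [ 0.016 -0.021  0.718] | 0.72 twist units 0.001
```

>>> {"api": "servo_tool", "payload": {
  "squeeze": 40,
  "moves": [
    {"tx":0.016,"ty":-0.02,"tz":0.3,"twist":0,"jaw":0.6},
    {"tx":0,"ty":0,"tz":0.3,"twist":0,"jaw":0.6},
    {"tx":0,"ty":0,"tz":0.1,"twist":0,"jaw":0.6},
    {"tx":0,"ty":0,"tz":0,"twist":0,"jaw":0.6},
    {"tx":0,"ty":0,"tz":0,"twist":0,"jaw":0.6}
  ]
}}

```text
t: 8.9
ee_pos: [0.4687, 0.215, 0.1028]
ee_rot: [0.0, 0.323, 0.946, 0.0]
ft_force: [0.1, -0.2, -0.7]
opening: 0.603
```

>>> {"api": "servo_tool", "payload": {
  "moves": [
    {"tx":0,"ty":0,"tz":0,"twist":0,"jaw":0.45},
    {"tx":0,"ty":0,"tz":0,"twist":0,"jaw":0.35},
    {"tx":0,"ty":0,"tz":0,"twist":0,"jaw":0.25},
    {"tx":0,"ty":0,"tz":0,"twist":0,"jaw":0.15},
    {"tx":0,"ty":0,"tz":0,"twist":0,"jaw":0.1}
  ]
}}

```text
t: 9.4
ee_pos: [0.4688, 0.2151, 0.103]
ee_rot: [0.001, 0.323, 0.946, 0.001]
ft_force: [-1.4, 0.1, 6.5]
opening: 0.231
```

>>> {"api": "servo_tool", "payload": {
  "moves": [
    {"tx":0,"ty":0,"tz":0,"twist":0,"jaw":0.1},
    {"tx":0,"ty":0,"tz":0,"twist":0,"jaw":0.1},
    {"tx":0,"ty":0,"tz":0,"twist":0,"jaw":0.1}
  ]
}}

```text
t: 9.7
ee_pos: [0.4687, 0.2151, 0.1029]
ee_rot: [0.001, 0.323, 0.946, 0.001]
ft_force: [-0.5, 0.3, 6.3]
opening: 0.232
```

```bash
python3 -c "
from h import *
go(.4687,.2150,.102,52.3)
for n in('top','scene'): cv2.imwrite(f'pics/{n}4.png',imaging.read_camera(n)[:,:,::-1])
im=cv2.imread('pics/scene4.png');cv2.imwrite('pics/c10.png',cv2.resize(im[150:345,130:380],None,fx=3,fy=3,interpolation=3))
"
```

```text
t 9.7 pos [0.4687 0.2151 0.1029] yaw 52.3 tilt [ 0.001  0.001 -1.   ] F [-0.5  0.3  6.3] T [-0.04  0.07  0.03] open 0.232 q6 -0.51
shift units [-0.    -0.002  0.018] | 0.02 twist units 0.000
```

View pics/c10.png

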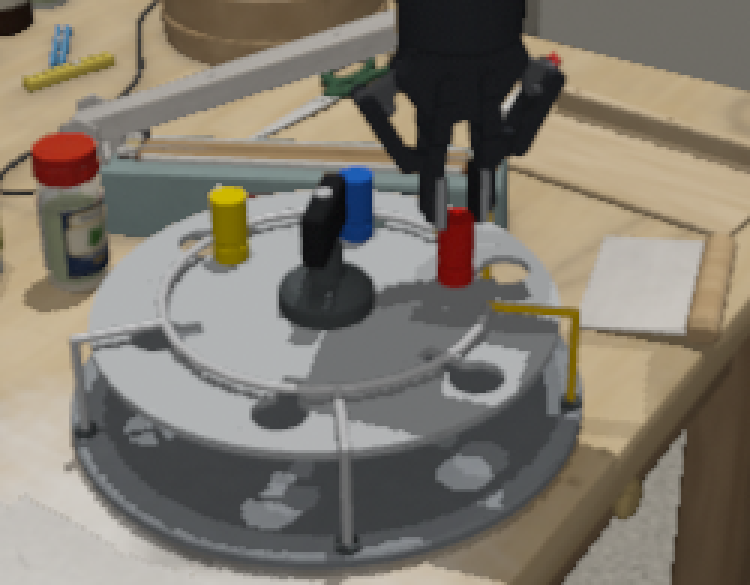

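```bash
python3 -c "
from h import *
u=np.array([.6115,.7912,0])
P=[[.4687,.2151,z] for z in(.12,.103,.092,.074)]+list(np.array([.4687,.2151,.092])+u*.013)+list(np.array([.4687,.2151,.092])-u*.013)
P=[[.4687,.2151,z] for z in(.12,.103,.092,.074)]+[list(np.array([.4687,.2151,.092])+u*s) for s in(.013,-.013)]
print((proj('scene',P)-[130,150])*3)
im=cv2.imread('pics/scene4.png');cv2.imwrite('pics/c11.png',cv2.resize(im[185:260,240:320],None,fx=8,fy=8,interpolation=3))
"
```

```text
[[457.82399617 215.52404121]
 [457.49205387 238.95090802]
 [457.28020243 253.90510442]
 [456.93839636 278.03708387]
 [437.91227152 257.51927303]
 [476.49382272 250.3199888 ]]
```

View pics/c11.png

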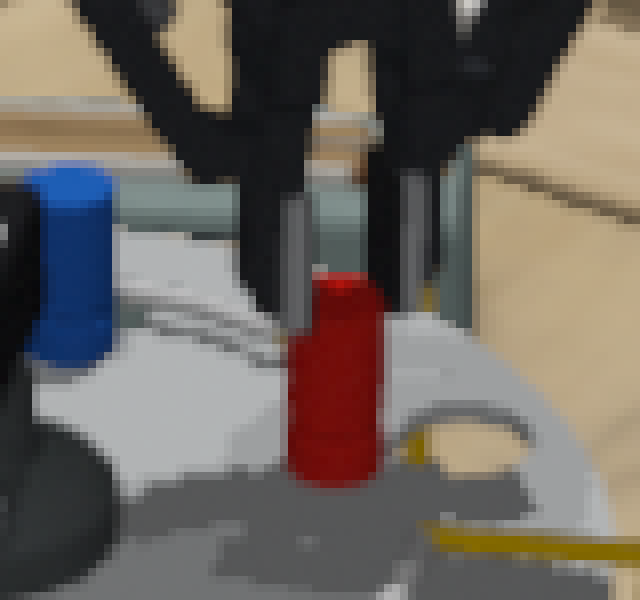

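```bash
python3 -c "
from h import *
print((proj('scene',[[.5223,.281,z] for z in(.152,.136,.125,.116)])-[200,170])*8)
im=cv2.imread('pics/scene1.png');cv2.imwrite('pics/c12.png',cv2.resize(im[170:260,200:290],None,fx=8,fy=8,interpolation=3)[:600])
im=cv2.imread('pics/top4.png');cv2.imwrite('pics/c13.png',cv2.convertScaleAbs(cv2.resize(im[155:305,160:315],None,fx=4,fy=4,interpolation=3),alpha=2))
"
```

```text
[[304.35493248 350.11217247]
 [306.36850966 411.91642631]
 [307.73333153 453.83077112]
 [308.83840546 487.78166345]]
```

View pics/c12.png

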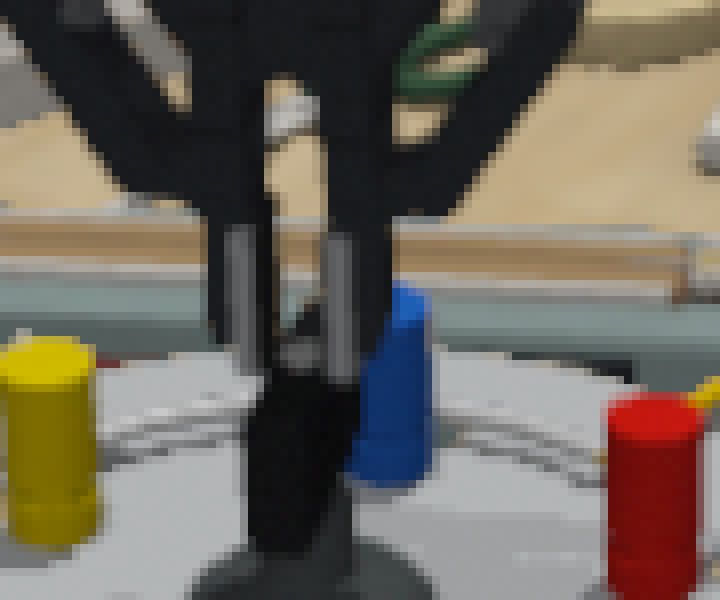

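View pics/c13.png

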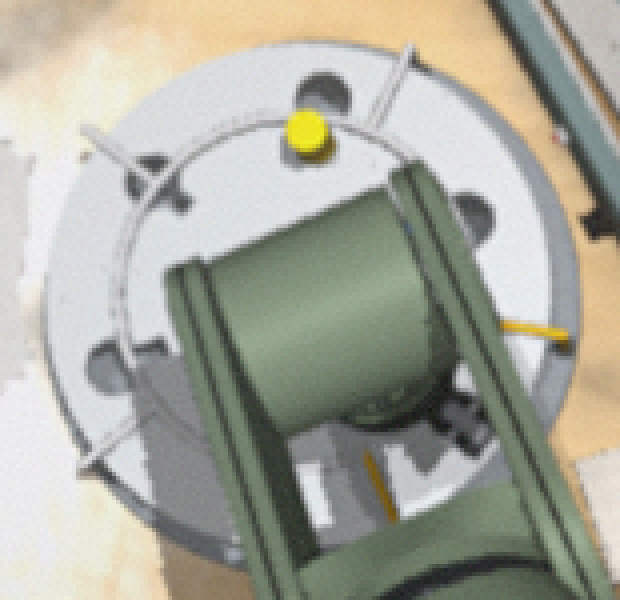

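Both pictures show the fingertips about 20 mm higher than the stated tip length would put them. The head may be held only near its top, at about c11 (295,335). I'll open, go 6 mm lower and grip again. That stays clear of the rail and plate even if the stated length is right.

>>> {"api": "servo_tool", "payload": {
  "moves": [
    {"tx":0,"ty":0,"tz":0,"twist":0,"jaw":0.45},
    {"tx":0,"ty":0,"tz":0,"twist":0,"jaw":0.45},
    {"tx":0,"ty":0,"tz":0.07,"twist":0,"jaw":0.45},
    {"tx":0,"ty":0,"tz":0.07,"twist":0,"jaw":0.45},
    {"tx":0,"ty":0,"tz":0,"twist":0,"jaw":0.45}
  ]
}}

```text
t: 10.3
ee_pos: [0.4677, 0.2146, 0.0944]
ee_rot: [-0.001, 0.323, 0.946, -0.001]
ft_force: [-0.2, -0.6, -0.3]
opening: 0.448
```

>>> {"api": "servo_tool", "payload": {
  "moves": [
    {"tx":0,"ty":0,"tz":0,"twist":0,"jaw":0.3},
    {"tx":0,"ty":0,"tz":0,"twist":0,"jaw":0.2},
    {"tx":0,"ty":0,"tz":0,"twist":0,"jaw":0.1},
    {"tx":0,"ty":0,"tz":0,"twist":0,"jaw":0.1},
    {"tx":0,"ty":0,"tz":0,"twist":0,"jaw":0.1}
  ]
}}

```text
t: 10.8
ee_pos: [0.4683, 0.2149, 0.0952]
ee_rot: [0.0, 0.323, 0.946, 0.0]
ft_force: [-0.3, -0.3, -1.2]
opening: 0.259
```

```bash
python3 -c "
from h import *
go(.4687,.2150,.097,52.3)
cv2.imwrite('pics/scene5.png',imaging.read_camera('scene')[:,:,::-1])
im=cv2.imread('pics/scene5.png');cv2.imwrite('pics/c14.png',cv2.resize(im[185:260,240:320],None,fx=8,fy=8,interpolation=3))
"
```

```text
t 10.8 pos [0.4683 0.2149 0.0952] yaw 52.31 tilt [ 0.  0. -1.] F [-0.3 -0.3 -1.2] T [ 0.1  -0.04  0.02] open 0.259 q6 -0.51
shift units [-0.004  0.006 -0.035] | 0.04 twist units 0.001
```

View pics/c14.png

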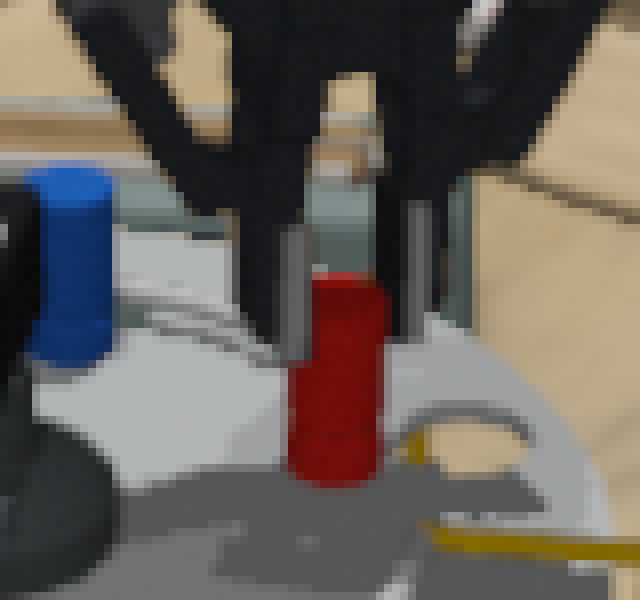

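>>> {"api": "servo_tool", "payload": {
  "moves": [
    {"tx":0,"ty":0,"tz":0,"twist":0,"jaw":0.1},
    {"tx":0,"ty":0,"tz":0,"twist":0,"jaw":0.1}
  ]
}}

```text
t: 11.05
ee_pos: [0.4683, 0.2149, 0.0952]
ee_rot: [0.0, 0.323, 0.946, 0.0]
ft_force: [0.4, 0.1, -1.1]
opening: 0.256
```

>>> {"api": "servo_tool", "payload": {
  "squeeze": 50,
  "moves": [
    {"tx":0,"ty":-0.04,"tz":0,"twist":0,"jaw":0.1},
    {"tx":0,"ty":-0.08,"tz":0,"twist":0,"jaw":0.1},
    {"tx":0,"ty":-0.08,"tz":0,"twist":0,"jaw":0.1},
    {"tx":0,"ty":-0.08,"tz":0,"twist":0,"jaw":0.1},
    {"tx":0,"ty":-0.08,"tz":0,"twist":0,"jaw":0.1}
  ]
}}

```text
t: 11.55
ee_pos: [0.4569, 0.2002, 0.0952]
ee_rot: [-0.0, 0.323, 0.946, 0.0]
ft_force: [0.6, 0.3, 1.2]
opening: 0.249
```

>>> {"api": "servo_tool", "payload": {
  "moves": [
    {"tx":0,"ty":-0.08,"tz":0,"twist":0,"jaw":0.1},
    {"tx":0,"ty":-0.08,"tz":0,"twist":0,"jaw":0.1},
    {"tx":0,"ty":-0.06,"tz":0,"twist":0,"jaw":0.1}
  ]
}}

```text
t: 11.85
ee_pos: [0.45, 0.1914, 0.0951]
ee_rot: [-0.0, 0.323, 0.946, -0.0]
ft_force: [-0.2, -0.2, -1.1]
opening: 0.254
```

```bash
python3 -c "
from h import *
go(.4683,.2149,.0952,52.3)
cv2.imwrite('pics/scene6.png',imaging.read_camera('scene')[:,:,::-1])
im=cv2.imread('pics/scene6.png');cv2.imwrite('pics/c15.png',cv2.resize(im[185:260,240:320],None,fx=8,fy=8,interpolation=3))
"
```

```text
t 11.85 pos [0.45   0.1914 0.0951] yaw 52.3 tilt [-0.001 -0.    -1.   ] F [-0.2 -0.2 -1.1] T [-0.01  0.03 -0.05] open 0.254 q6 -0.53
shift units [-0.002  0.597 -0.003] | 0.6 twist units 0.000
```

View pics/c15.png

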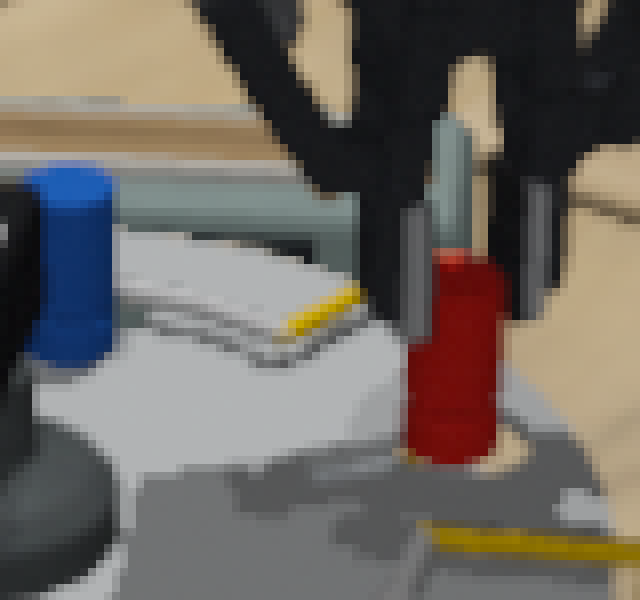

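The red stamp has slid 30 mm with the gripper and its head at (450,400) in the crop is still short of the hole's middle. I'll feel for the stop in small steps.

>>> {"api": "servo_tool", "payload": {
  "moves": [
    {"tx":0,"ty":-0.03,"tz":0,"twist":0,"jaw":0.1},
    {"tx":0,"ty":-0.03,"tz":0,"twist":0,"jaw":0.1}
  ]
}}

```text
t: 12.1
ee_pos: [0.4486, 0.1894, 0.0951]
ee_rot: [-0.0, 0.323, 0.946, -0.0]
ft_force: [0.3, 0.2, -1.8]
opening: 0.252
```

>>> {"api": "servo_tool", "payload": {
  "moves": [
    {"tx":0,"ty":-0.03,"tz":0,"twist":0,"jaw":0.1},
    {"tx":0,"ty":-0.03,"tz":0,"twist":0,"jaw":0.1},
    {"tx":0,"ty":-0.03,"tz":0,"twist":0,"jaw":0.1}
  ]
}}

```text
t: 12.4
ee_pos: [0.4459, 0.1859, 0.0952]
ee_rot: [-0.0, 0.323, 0.946, 0.0]
ft_force: [0.0, 0.4, -0.7]
opening: 0.247
```

>>> {"api": "servo_tool", "payload": {
  "moves": [
    {"tx":0,"ty":-0.03,"tz":0,"twist":0,"jaw":0.1},
    {"tx":0,"ty":-0.03,"tz":0,"twist":0,"jaw":0.1}
  ]
}}

```text
t: 12.6
ee_pos: [0.4442, 0.1836, 0.0953]
ee_rot: [0.0, 0.323, 0.946, 0.0]
ft_force: [0.2, 0.3, -0.3]
opening: 0.253
```

>>> {"api": "servo_tool", "payload": {
  "moves": [
    {"tx":0,"ty":-0.03,"tz":0,"twist":0,"jaw":0.1},
    {"tx":0,"ty":-0.03,"tz":0,"twist":0,"jaw":0.1}
  ]
}}

```text
t: 12.8
ee_pos: [0.4424, 0.1812, 0.0954]
ee_rot: [0.0, 0.323, 0.946, 0.0]
ft_force: [1.1, 0.7, -0.5]
opening: 0.252
```

```bash
python3 -c "
from h import *
go(.4683,.2149,.0952,52.3)
"
```

```text
t 12.8 pos [0.4424 0.1812 0.0954] yaw 52.31 tilt [ 0.001  0.    -1.   ] F [ 1.1  0.7 -0.5] T [ 0.11 -0.05  0.02] open 0.252 q6 -0.55
shift units [0.002 0.85  0.004] | 0.85 twist units 0.001
```

Moved 42.5 mm without a stop, which fits the 34 mm hole, with the stop expected at 46 mm. I'll continue.

>>> {"api": "servo_tool", "payload": {
  "moves": [
    {"tx":0,"ty":-0.02,"tz":0,"twist":0,"jaw":0.1},
    {"tx":0,"ty":-0.02,"tz":0,"twist":0,"jaw":0.1},
    {"tx":0,"ty":-0.02,"tz":0,"twist":0,"jaw":0.1}
  ]
}}

```text
t: 13.1
ee_pos: [0.4406, 0.1789, 0.0953]
ee_rot: [0.0, 0.323, 0.946, 0.0]
ft_force: [0.6, 0.7, -0.6]
opening: 0.249
```

>>> {"api": "servo_tool", "payload": {
  "moves": [
    {"tx":0,"ty":-0.02,"tz":0,"twist":0,"jaw":0.1},
    {"tx":0,"ty":-0.02,"tz":0,"twist":0,"jaw":0.1}
  ]
}}

```text
t: 13.3
ee_pos: [0.4402, 0.178, 0.0955]
ee_rot: [0.001, 0.323, 0.946, 0.001]
ft_force: [2.4, 4.0, -2.1]
opening: 0.254
```

```bash
python3 -c "
from h import *
go(.4683,.2149,.0952,52.3)
"
```

```text
t 13.3 pos [0.4402 0.178  0.0955] yaw 52.28 tilt [ 0.002  0.002 -1.   ] F [ 2.4  4.  -2.1] T [ 0.81 -0.59 -0.03] open 0.254 q6 -0.55
shift units [0.007 0.928 0.008] | 0.93 twist units -0.003
```

The stop is felt at 46 mm, so the hole's centre is 34 mm out, which agrees with the picture (radius 0.118). I'll go back to it and lift.

>>> {"api": "servo_tool", "payload": {
  "moves": [
    {"tx":0,"ty":0.07,"tz":0,"twist":0,"jaw":0.1},
    {"tx":0,"ty":0.1,"tz":0,"twist":0,"jaw":0.1},
    {"tx":0,"ty":0.1,"tz":0,"twist":0,"jaw":0.1},
    {"tx":0,"ty":0,"tz":0,"twist":0,"jaw":0.1},
    {"tx":0,"ty":0,"tz":0,"twist":0,"jaw":0.1}
  ]
}}

```text
t: 13.8
ee_pos: [0.4475, 0.1882, 0.0949]
ee_rot: [-0.0, 0.323, 0.946, 0.0]
ft_force: [0.7, -0.2, -2.2]
opening: 0.252
```

```bash
python3 -c "
from h import *
go(.4683,.2149,.0952,52.3)
"
```

```text
t 13.8 pos [0.4475 0.1882 0.0949] yaw 52.32 tilt [-0.  0. -1.] F [ 0.7 -0.2 -2.2] T [ 0.02 -0.02  0.02] open 0.252 q6 -0.54
shift units [-0.002  0.676 -0.006] | 0.68 twist units 0.002
```

Radial offset is 33.8 mm. Lifting slowly.

>>> {"api": "servo_tool", "payload": {
  "moves": [
    {"tx":0,"ty":0,"tz":-0.05,"twist":0,"jaw":0.1},
    {"tx":0,"ty":0,"tz":-0.08,"twist":0,"jaw":0.1},
    {"tx":0,"ty":0,"tz":-0.1,"twist":0,"jaw":0.1},
    {"tx":0,"ty":0,"tz":-0.1,"twist":0,"jaw":0.1}
  ]
}}

```text
t: 14.2
ee_pos: [0.4476, 0.1879, 0.1123]
ee_rot: [0.0, 0.323, 0.946, 0.0]
ft_force: [-0.4, -0.0, -0.6]
opening: 0.251
```

```bash
python3 -c "
from h import *
go(.4475,.1882,.0952,52.3)
cv2.imwrite('pics/scene7.png',imaging.read_camera('scene')[:,:,::-1])
im=cv2.imread('pics/scene7.png');cv2.imwrite('pics/c16.png',cv2.resize(im[175:260,240:330],None,fx=7,fy=7,interpolation=3))
"
```

```text
t 14.2 pos [0.4476 0.1879 0.1123] yaw 52.3 tilt [ 0.  0. -1.] F [-0.4 -0.  -0.6] T [-0.01 -0.02  0.02] open 0.251 q6 -0.54
shift units [0.004 0.003 0.342] | 0.34 twist units -0.000
```

View pics/c16.png

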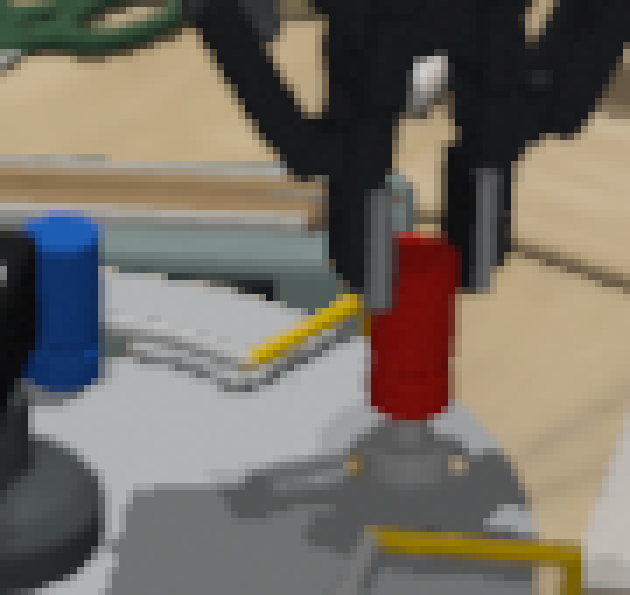

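The foot is emerging from the hole at about (410,450) and the grip holds. I'll continue lifting.

>>> {"api": "servo_tool", "payload": {
  "moves": [
    {"tx":0,"ty":0,"tz":-0.2,"twist":0,"jaw":0.1},
    {"tx":0,"ty":0,"tz":-0.35,"twist":0,"jaw":0.1},
    {"tx":0,"ty":0,"tz":-0.4,"twist":0,"jaw":0.1},
    {"tx":0,"ty":0,"tz":-0.4,"twist":0,"jaw":0.1},
    {"tx":0,"ty":0,"tz":-0.35,"twist":0,"jaw":0.1}
  ]
}}

```text
t: 14.75
ee_pos: [0.4476, 0.188, 0.1984]
ee_rot: [0.0, 0.323, 0.946, 0.0]
ft_force: [-0.2, -0.8, -2.3]
opening: 0.246
```

```bash
python3 -c "
from h import *
go(.488,-.092,.197,52.3)
cv2.imwrite('pics/scene8.png',imaging.read_camera('scene')[:,:,::-1])
im=cv2.imread('pics/scene8.png');cv2.imwrite('pics/c17.png',cv2.resize(im[120:270,200:400],None,fx=4,fy=4,interpolation=3))
"
```

```text
t 14.75 pos [0.4476 0.188  0.1984] yaw 52.3 tilt [ 0.001  0.    -1.   ] F [-0.2 -0.8 -2.3] T [-0.   -0.02  0.02] open 0.246 q6 -0.54
shift units [-4.063 -3.936  0.026] | 5.66 twist units 0.000
```

View pics/c17.png

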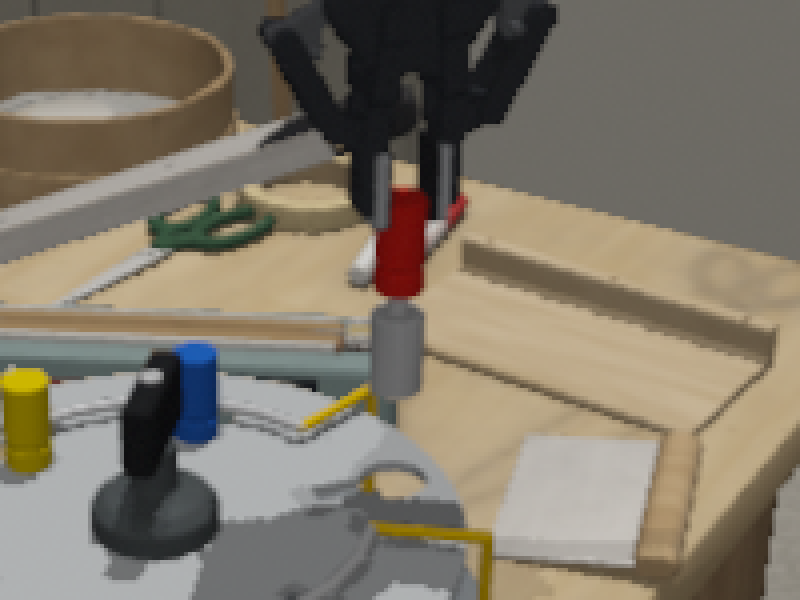

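```bash
python3 -c "
from h import *
for z in np.arange(.02,.30,.04): print(z.round(2),'top end',ray('top',340,212,z)[:2].round(3),'top start handle',ray('top',322,190,z)[:2].round(3),'sc',ray('scene',301,149,z)[:2].round(3),'sc start',ray('scene',268,158,z)[:2].round(3))
im=cv2.imread('pics/top0.png');cv2.imwrite('pics/c18.png',cv2.convertScaleAbs(cv2.resize(im[85:240,250:370],None,fx=4,fy=3.8,interpolation=3),alpha=1.6))
im=cv2.imread('pics/scene1.png');cv2.imwrite('pics/c19.png',cv2.resize(im[120:260,130:340],None,fx=3.8,fy=3.8,interpolation=3))
"
```

```text
0.02 top end [0.563 0.037] top start handle [0.616 0.079] sc [ 0.737 -0.327] sc start [ 0.783 -0.217]
0.06 top end [0.557 0.039] top start handle [0.609 0.08 ] sc [ 0.69  -0.241] sc start [ 0.732 -0.139]
0.1 top end [0.551 0.042] top start handle [0.601 0.081] sc [ 0.642 -0.156] sc start [ 0.681 -0.061]
0.14 top end [0.545 0.044] top start handle [0.593 0.082] sc [ 0.594 -0.071] sc start [0.63  0.017]
0.18 top end [0.539 0.047] top start handle [0.585 0.083] sc [0.546 0.015] sc start [0.579 0.095]
0.22 top end [0.532 0.049] top start handle [0.577 0.084] sc [0.498 0.1  ] sc start [0.528 0.173]
0.26 top end [0.526 0.051] top start handle [0.569 0.085] sc [0.451 0.186] sc start [0.478 0.251]
```

View pics/c18.png

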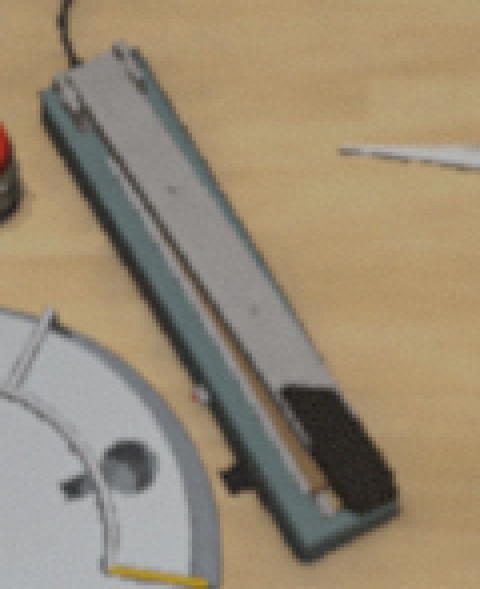

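View pics/c19.png

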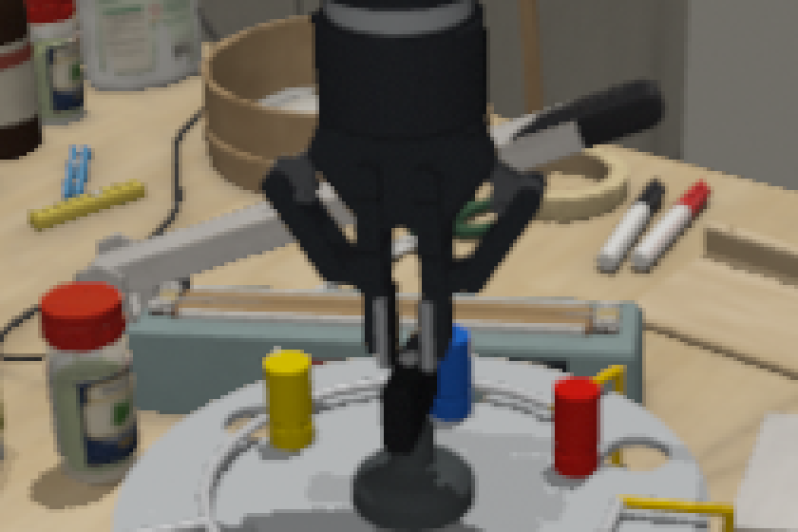

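The crop shows the upright stamp clear of the plate, with its foot bottom at about (398,390). The paper cutter's lever end is raised, at z≈0.17 near (0.54, 0.04). I'll detour around it on the base side at x≈0.40.

>>> {"api": "servo_tool", "payload": {
  "moves": [
    {"tx":-0.04,"ty":-0.25,"tz":0,"twist":0,"jaw":0.1},
    {"tx":-0.07,"ty":-0.45,"tz":0,"twist":0,"jaw":0.1},
    {"tx":-0.1,"ty":-0.5,"tz":0,"twist":0,"jaw":0.1},
    {"tx":-0.1,"ty":-0.5,"tz":0,"twist":0,"jaw":0.1},
    {"tx":0,"ty":-0.3,"tz":0,"twist":0,"jaw":0.1}
  ]
}}

```text
t: 15.3
ee_pos: [0.3963, 0.0974, 0.1956]
ee_rot: [-0.001, 0.324, 0.946, -0.001]
ft_force: [0.8, -0.2, -1.5]
opening: 0.252
```

>>> {"api": "servo_tool", "payload": {
  "moves": [
    {"tx":-0.32,"ty":-0.41,"tz":0,"twist":0,"jaw":0.1},
    {"tx":-0.32,"ty":-0.41,"tz":0,"twist":0,"jaw":0.1},
    {"tx":-0.32,"ty":-0.41,"tz":0,"twist":0,"jaw":0.1},
    {"tx":-0.32,"ty":-0.41,"tz":0,"twist":0,"jaw":0.1},
    {"tx":-0.32,"ty":-0.41,"tz":0,"twist":0,"jaw":0.1}
  ]
}}

```text
t: 15.8
ee_pos: [0.3982, -0.0317, 0.1961]
ee_rot: [-0.001, 0.323, 0.946, 0.0]
ft_force: [1.7, 0.6, -0.6]
opening: 0.25
```

```bash
python3 -c "
from h import *
go(.45,-.092,.197,52.3)
"
```

```text
t 15.8 pos [ 0.3982 -0.0317  0.1961] yaw 52.3 tilt [-0.001  0.    -1.   ] F [ 1.7  0.6 -0.6] T [ 0.03  0.01 -0.02] open 0.25 q6 -1.02
shift units [-1.557 -0.321 -0.02 ] | 1.59 twist units 0.000
```

>>> {"api": "servo_tool", "payload": {
  "moves": [
    {"tx":-0.4,"ty":-0.08,"tz":0,"twist":0,"jaw":0.1},
    {"tx":-0.4,"ty":-0.08,"tz":0,"twist":0,"jaw":0.1},
    {"tx":-0.4,"ty":-0.08,"tz":0,"twist":0,"jaw":0.1},
    {"tx":-0.36,"ty":-0.08,"tz":0,"twist":0,"jaw":0.1},
    {"tx":0,"ty":0,"tz":0,"twist":0,"jaw":0.1}
  ]
}}

```text
t: 16.3
ee_pos: [0.4527, -0.0926, 0.1963]
ee_rot: [0.0, 0.324, 0.946, -0.0]
ft_force: [-1.2, 0.1, -0.2]
opening: 0.249
```

>>> {"api": "servo_tool", "payload": {
  "moves": [
    {"tx":0,"ty":0,"tz":0.4,"twist":0,"jaw":0.1},
    {"tx":0,"ty":0,"tz":0.5,"twist":0,"jaw":0.1},
    {"tx":0,"ty":0,"tz":0.5,"twist":0,"jaw":0.1},
    {"tx":0,"ty":0,"tz":0.4,"twist":0,"jaw":0.1},
    {"tx":0,"ty":0,"tz":0.2,"twist":0,"jaw":0.1}
  ]
}}

```text
t: 16.8
ee_pos: [0.4496, -0.0903, 0.095]
ee_rot: [-0.002, 0.323, 0.946, -0.0]
ft_force: [-0.7, -0.2, -1.3]
opening: 0.254
```

>>> {"api": "servo_tool", "payload": {
  "moves": [
    {"tx":0,"ty":0,"tz":0,"twist":0,"jaw":0.1},
    {"tx":0,"ty":0,"tz":0,"twist":0,"jaw":0.1},
    {"tx":0,"ty":0,"tz":0,"twist":0,"jaw":0.1}
  ]
}}

```text
t: 17.1
ee_pos: [0.452, -0.0912, 0.0977]
ee_rot: [0.001, 0.323, 0.946, 0.0]
ft_force: [0.0, -0.0, -0.8]
opening: 0.25
```

```bash
python3 -c "
from h import *
go(.45,-.092,.0792,52.3)
for n in('top','scene'): cv2.imwrite(f'pics/{n}9.png',imaging.read_camera(n)[:,:,::-1])
im=cv2.imread('pics/scene9.png');cv2.imwrite('pics/c20.png',cv2.resize(im[120:270,260:420],None,fx=4,fy=4,interpolation=3))
im=cv2.imread('pics/top9.png');cv2.imwrite('pics/c21.png',cv2.convertScaleAbs(cv2.resize(im[180:310,300:480],None,fx=4,fy=4,interpolation=3),alpha=1.5))
"
```

```text
t 17.1 pos [ 0.452  -0.0912  0.0977] yaw 52.31 tilt [ 0.002 -0.    -1.   ] F [ 0.  -0.  -0.8] T [-0.   -0.08  0.04] open 0.25 q6 -1.14
shift units [ 0.023 -0.038  0.371] | 0.37 twist units 0.001
```

View pics/c20.png

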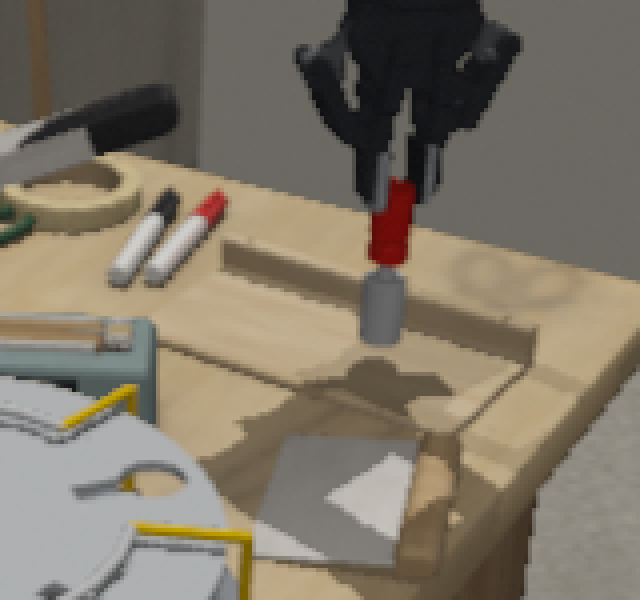

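View pics/c21.png

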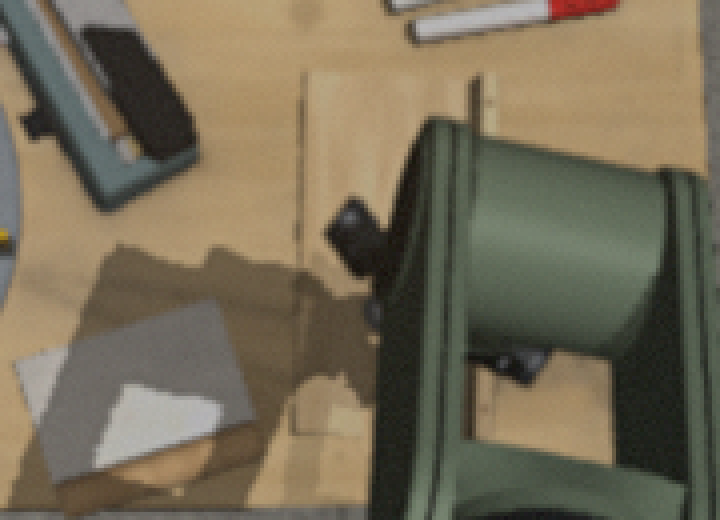

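The stamp in c20 runs from head top (400,183) to foot bottom (381,340), which looks leaning. I'll compare it with the projected vertical.

```bash
python3 -c "
from h import *
print((proj('scene',[[.452,-.0912,z] for z in(.0245,.06,.0765,.1225)])-[260,120])*4+1.5)
im=cv2.imread('pics/scene9.png');cv2.imwrite('pics/c22.png',cv2.resize(im[155:210,325:385],None,fx=10,fy=10,interpolation=3))
"
```

```text
[[384.79384177 337.55028685]
 [389.5945026  284.13961252]
 [391.87278181 258.80751958]
 [398.38836146 186.41541444]]
```

View pics/c22.png

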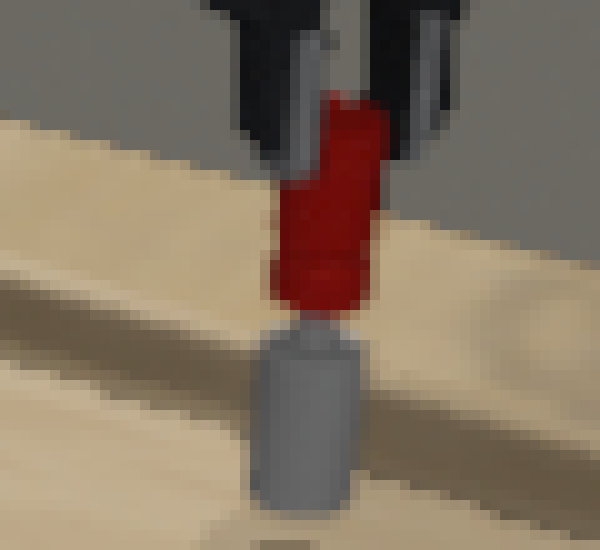

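The lean is at most about 3° beyond perspective, well inside the flat foot's tipping margin. Lowering to contact.

>>> {"api": "servo_tool", "payload": {
  "moves": [
    {"tx":0.02,"ty":-0.03,"tz":0.1,"twist":0,"jaw":0.1},
    {"tx":0,"ty":0,"tz":0.1,"twist":0,"jaw":0.1},
    {"tx":0,"ty":0,"tz":0.08,"twist":0,"jaw":0.1},
    {"tx":0,"ty":0,"tz":0,"twist":0,"jaw":0.1},
    {"tx":0,"ty":0,"tz":0,"twist":0,"jaw":0.1}
  ]
}}

```text
t: 17.7
ee_pos: [0.4494, -0.0916, 0.0825]
ee_rot: [-0.0, 0.323, 0.946, 0.0]
ft_force: [0.4, -0.2, -0.7]
opening: 0.256
```

>>> {"api": "servo_tool", "payload": {
  "moves": [
    {"tx":0,"ty":0,"tz":0.03,"twist":0,"jaw":0.1},
    {"tx":0,"ty":0,"tz":0.03,"twist":0,"jaw":0.1},
    {"tx":0,"ty":0,"tz":0,"twist":0,"jaw":0.1}
  ]
}}

```text
t: 18.0
ee_pos: [0.4495, -0.0916, 0.0796]
ee_rot: [-0.0, 0.323, 0.946, 0.0]
ft_force: [0.3, -0.7, -1.3]
opening: 0.254
```

>>> {"api": "servo_tool", "payload": {
  "moves": [
    {"tx":0,"ty":0,"tz":0.02,"twist":0,"jaw":0.1},
    {"tx":0,"ty":0,"tz":0,"twist":0,"jaw":0.1}
  ]
}}

```text
t: 18.2
ee_pos: [0.4501, -0.0918, 0.0795]
ee_rot: [0.001, 0.323, 0.946, 0.0]
ft_force: [-0.1, 0.2, 4.7]
opening: 0.253
```

>>> {"api": "servo_tool", "payload": {
  "moves": [
    {"tx":0,"ty":0,"tz":0.02,"twist":0,"jaw":0.1},
    {"tx":0,"ty":0,"tz":0,"twist":0,"jaw":0.1}
  ]
}}

```text
t: 18.4
ee_pos: [0.4508, -0.092, 0.0794]
ee_rot: [0.002, 0.323, 0.946, 0.0]
ft_force: [-1.2, 0.3, 10.8]
opening: 0.251
```

Contact is at 0.0795, as expected. I'll ease off the pressure and release gently.

>>> {"api": "servo_tool", "payload": {
  "squeeze": 20,
  "moves": [
    {"tx":0,"ty":0,"tz":-0.02,"twist":0,"jaw":0.1},
    {"tx":0,"ty":0,"tz":0,"twist":0,"jaw":0.26},
    {"tx":0,"ty":0,"tz":0,"twist":0,"jaw":0.3},
    {"tx":0,"ty":0,"tz":0,"twist":0,"jaw":0.35},
    {"tx":0,"ty":0,"tz":0,"twist":0,"jaw":0.4}
  ]
}}

```text
t: 18.9
ee_pos: [0.4492, -0.0915, 0.0783]
ee_rot: [-0.0, 0.323, 0.946, 0.0]
ft_force: [-0.9, -0.5, 0.3]
opening: 0.397
```

>>> {"api": "servo_tool", "payload": {
  "moves": [
    {"tx":0,"ty":0,"tz":0,"twist":0,"jaw":0.5},
    {"tx":0,"ty":0,"tz":0,"twist":0,"jaw":0.6},
    {"tx":0,"ty":0,"tz":0,"twist":0,"jaw":0.6},
    {"tx":0,"ty":0,"tz":0,"twist":0,"jaw":0.6}
  ]
}}

```text
t: 19.3
ee_pos: [0.4494, -0.0916, 0.0787]
ee_rot: [-0.0, 0.323, 0.946, 0.0]
ft_force: [-0.6, 0.6, -0.2]
opening: 0.596
```

```bash
python3 -c "
from h import *
go(.45,-.092,.0792,52.3)
cv2.imwrite('pics/scene10.png',imaging.read_camera('scene')[:,:,::-1])
im=cv2.imread('pics/scene10.png');cv2.imwrite('pics/c23.png',cv2.resize(im[145:220,320:400],None,fx=8,fy=8,interpolation=3))
"
```

```text
t 19.3 pos [ 0.4494 -0.0916  0.0787] yaw 52.31 tilt [-0.  0. -1.] F [-0.6  0.6 -0.2] T [ 0.03 -0.01 -0.06] open 0.596 q6 -1.14
shift units [-0.014  0.001 -0.011] | 0.02 twist units 0.001
```

View pics/c23.png

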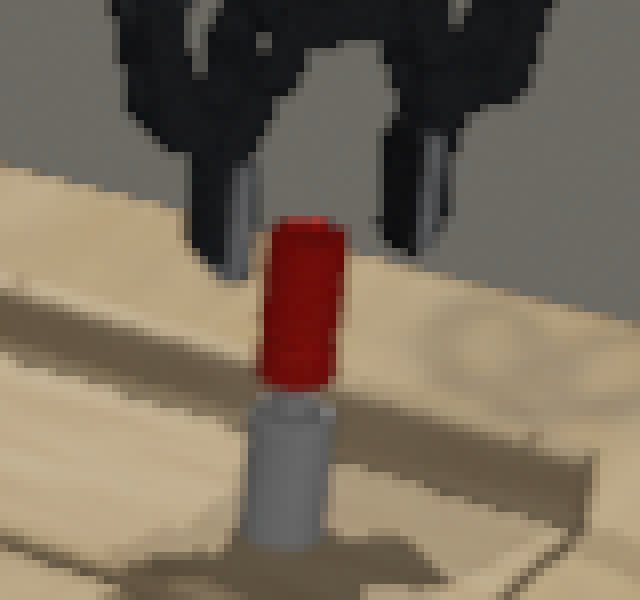

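The stamp stands free, from foot bottom (283,545) to head top (308,220). Now lifting straight up and away.

>>> {"api": "servo_tool", "payload": {
  "moves": [
    {"tx":0,"ty":0,"tz":-0.2,"twist":0,"jaw":0.6},
    {"tx":0,"ty":0,"tz":-0.4,"twist":0,"jaw":0.6},
    {"tx":0,"ty":0,"tz":-0.6,"twist":0,"jaw":0.6},
    {"tx":0,"ty":0,"tz":-0.7,"twist":0,"jaw":0.6},
    {"tx":0,"ty":0,"tz":-0.6,"twist":0,"jaw":0.6}
  ]
}}

```text
t: 19.85
ee_pos: [0.4496, -0.0917, 0.2062]
ee_rot: [0.001, 0.323, 0.946, 0.0]
ft_force: [1.1, 0.0, 0.4]
opening: 0.603
```

>>> {"api": "servo_tool", "payload": {
  "moves": [
    {"tx":0.6,"ty":-0.4,"tz":0,"twist":0,"jaw":0.6},
    {"tx":0.6,"ty":-0.4,"tz":0,"twist":0,"jaw":0.6},
    {"tx":0.6,"ty":-0.4,"tz":0,"twist":0,"jaw":0.6},
    {"tx":0,"ty":0,"tz":0,"twist":0,"jaw":0.6},
    {"tx":0,"ty":0,"tz":0,"twist":0,"jaw":0.6}
  ]
}}

```text
t: 20.35
ee_pos: [0.3418, -0.0842, 0.2046]
ee_rot: [0.001, 0.323, 0.946, 0.0]
ft_force: [0.8, -0.2, -0.1]
opening: 0.596
```

```bash
python3 -c "
from h import *
go(.45,-.092,.0792,52.3)
for n in('top','scene'): cv2.imwrite(f'pics/{n}11.png',imaging.read_camera(n)[:,:,::-1])
im=cv2.imread('pics/scene11.png');cv2.imwrite('pics/c24.png',cv2.resize(im[150:330,140:410],None,fx=2.9,fy=2.9,interpolation=3))
im=cv2.imread('pics/top11.png');cv2.imwrite('pics/c25.png',cv2.convertScaleAbs(cv2.resize(im[155:315,160:440],None,fx=2.8,fy=2.8,interpolation=3),alpha=1.5))
"
```

```text
t 20.35 pos [ 0.3418 -0.0842  0.2046] yaw 52.28 tilt [ 0.003 -0.001 -1.   ] F [ 0.8 -0.2 -0.1] T [-0.   -0.02  0.01] open 0.596 q6 -1.19
shift units [-1.802  1.198  2.515] | 3.32 twist units -0.002
```

View pics/c24.png

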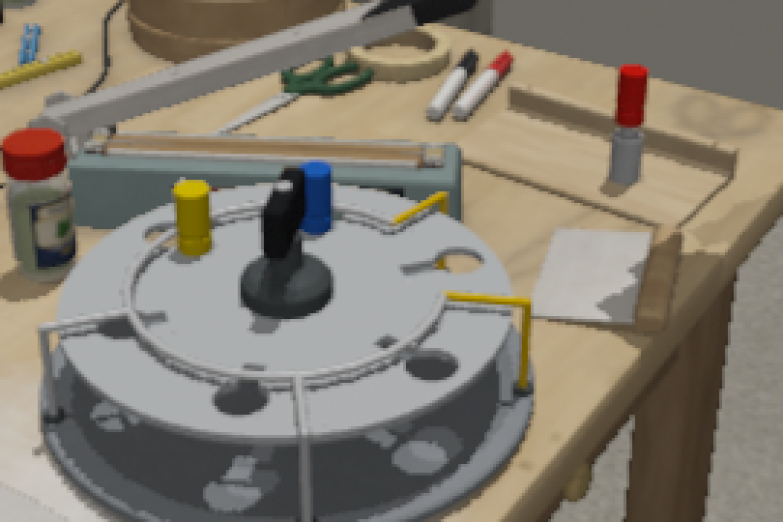

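View pics/c25.png

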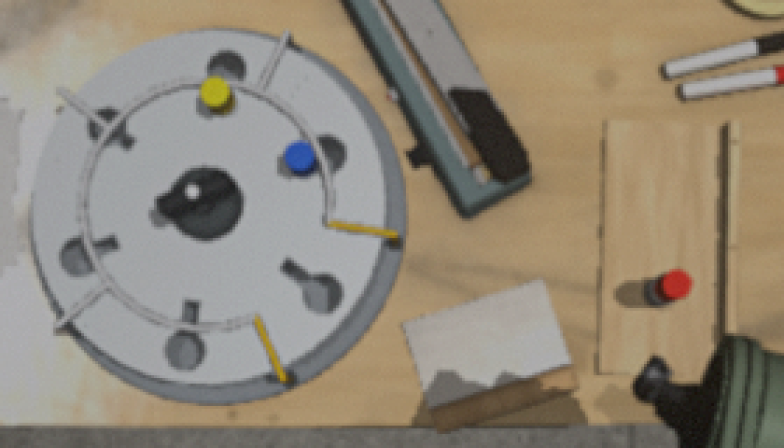

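Red stands on the flat part: head top at about c25 (676,286), foot clear of the fence. Blue (300,157) and yellow (215,95) still hang, and the gripper touches nothing. Handing in after a numeric check.

```bash
python3 -c "
from h import *
print(ray('top',160+676/2.8-.3,155+285/2.8-.3,.104).round(4), ray('scene',140+632/2.9-.3,150+71/2.9-.3,.104).round(4))
from rig import ticket
ticket.job_done()
"
```

```text
[ 0.4505 -0.0905  0.104 ] [ 0.4524 -0.0871  0.104 ]
the job is handed in; nothing more can be done
```

The red stamp is standing upright on the flat part of the guide board, and the blue and yellow stamps are still hanging in the carousel. I handed the job in at about 20.5 s of the 72 s allowed; no verdict is reported.

**What I did**
- I turned the handle 120° clockwise, let go, and the plate settled with the red stamp in the opening.
- I slid the stamp out until it met the stop 46 mm from its hanging place. That put the hole's centre at 34 mm, so I went back to it and lifted the stamp out.
- I carried it around the paper cutter's raised lever. It touched down on the board at the expected height (tool z 0.0795 m) with about 11 N.

**Last checks**
- The head-top position, computed at its standing height of 104 mm, came out at (0.4505, −0.0905) m from the top camera and (0.452, −0.087) m from the scene camera. They agree within 4 mm and match the release point of (0.449, −0.092) m.
- The gripper was clear of everything.

**What disagreed**
- **Finger length:** in the pictures the fingertips sat about 20 mm higher than the stated length would put them. My first hold on the red head, before sliding it, therefore looked shallow, so I opened the jaws and gripped about 8 mm lower.
- **Lean in the grip:** the stamp looked about 3° off vertical while held. I judged it upright by eye after release and did not measure the angle again.

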